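# Kit a blanked-off small-flange nipple with its own ring, blank and clamp

### The job

From the parts laid out along the front of the bench, make up the blank-off kit for the nipple in the grey tray: stand the nipple upright in the round pocket, seat the centring ring that matches it in its upper flange, lay the matching blank flange squarely over the ring, and lay the matching clamp flat in the clamp well. Ring, blank and clamp come in other sizes too; leave those lying where they are.

Things in the scene. Friction and masses are not known exactly. Their poses are not given: they have to be found in the camera images.
- kit_tray: Grey kit tray, pocket floors black, 190 x 104 x 17 mm, heavy, does not move. Origin: centre of its underside; x along its length, z up. Round nipple pocket at x = -57 mm, y = 0: 48 mm wide, 9 mm deep, floor 8 mm above the bench. Clamp well centred at x = +33 mm, y = 0: 104 mm (x) by 78 mm (y), floor also at 8 mm; its long walls have a 46 mm wide finger cut at mid-length, down to the floor.
- nipple_dn25: Steel nipple standing upright: 60 mm tall, tube 28 mm diameter, a 40 mm flange 8 mm thick at each end, 0.11 to 0.18 kg. Origin: centre of its lower face; z along the tube. The mouth of its upper flange is 28 mm wide and takes the sleeve of the matching ring. Grip across the tube at half height.
- ring_dn25: Centring ring matching the nipple: metal with a black O-ring round it, 38 mm outside, 8 mm high, lying flat, 20 g. Grip the O-ring part, 2 to 6 mm up. The middle sleeve (25 mm wide, hole 22 mm) stands out 2 mm above and below it; same either way up. Origin: centre of underside. Seated, the sleeve is in the nipple's mouth (about 1.8 mm play all round), origin 58 mm above the nipple's.
- blank_dn25: Blank flange matching the nipple: solid metal disc, 40 mm diameter, 8 mm high, lying on its flat side, rim upright for the lowest 4.5 mm, then tapering; 60 g. Origin: centre of underside. A 29 mm wide, 3 mm deep recess below takes the ring's sleeve (2 mm play); seated on the ring its origin is 64 mm above the nipple's.
- clamp_dn25: Closed ring clamp matching the nipple, lying flat: 66 mm (its x) by 90 mm (its y, with hinge and wing screw), 20 mm high, 0.07 to 0.12 kg. Origin: underside, middle of its outline; the ring (56 mm across) is centred 5 mm to +x and 10 mm to -y of it: grip there, along its x. In the well its y runs along the tray's length, either way round.
- ring_dn16: Look-alike: smaller centring ring, 30 mm outside diameter, 8 mm high. Stays where it lies. Origin: centre of its underside.
- ring_dn40: Look-alike: larger centring ring, 54 mm outside diameter, 8 mm high. Stays where it lies. Origin: centre of its underside.
- blank_dn40: Look-alike: larger blank flange, 55 mm diameter, 8 mm high. Stays where it lies. Origin: centre of its underside.
- clamp_dn40: Look-alike: larger closed clamp, 74 mm (its x) by 108 mm (its y), 20 mm high. Stays where it lies. Origin: on the underside at the middle of its outline.
Not all that is in view belongs to the job. What is shaped like the nipple_dn25 but brown or red is not meant. Leave any blue look-alike of the ring_dn25 alone.

How it is judged:
By the outcome, as a careful person would: the job done as asked, in the order asked, and still so for the second after the job is handed in, with the robot touching nothing.
It also fails if it takes over 96 s, if anything falls off the work surface, if the arm or the gripper's body presses on something with over 40 N, if the wrist force passes 120 N, or if a joint passes its speed limit or range.

### The arm

A 6-joint arm with a two-finger parallel gripper is mounted at the origin on a cart in front of the work surface, level with it; the furniture and walls round the work are solid. World frame = base frame: x ahead of the robot, y to its left, z up, the work surface at z = 0. Lengths are in mm, angles in rad, forces in N, time in s.
With the tool pointing down it reaches from about 325 to 875 mm from the base axis. Payload 4.4 kg.
Tool frame: the origin (TCP) lies at the very end of the fingers, on their centre line; the grasp point (between the pads) lies 19 mm behind it (manip.grasp_offset is the distance from the TCP to the grasp point, in mm); z points along the fingers, y is the line along which they close (so a half turn about z gives the same grasp; the last joint's range is limited). The gripper opens to 85 mm and grips with 20 to 120 N. Pads are 22 mm wide; open, the fingers measure 114 mm over their backs; the gripper's body (76 mm by 85 mm) begins 54 mm behind the grasp point. The pads swing forward as they close: fully open they stand 13 mm farther back than shut.
Start: joints at [-1.306, 0.207, 1.542, -0, 1.393, -0.15], TCP at [232.243, -526.014, 231.282] pointing down, gripper open.
Joint ranges: [-2.73, 2.73], [-0.86, 2.22], [0.23, 2.46], [-1.11, 4.25], [0.08, 2.63], [-2.82, 2.82]. Speed limits (rad/s): [2.79, 2.79, 3.14, 3.14, 3.14, 3.14].

### API

Orientations are given as a unit quaternion [w, x, y, z].
In Python, from rig import manip gives the robot as it stands.
- The arm moves only by the shell command python3 -m jog 'ROWS' [FORCE]. ROWS is JSON, one flat list of numbers, 7 for each row, row after row: the finger opening in m, from 0 to 0.0854, then the shift along the tool's x, y, z in m, then the turn, a rotation vector about the tool's x, y, z in degrees. In form: [fingers, dx, dy, dz, wx, wy, wz, fingers, dx, dy, dz, wx, wy, wz, ...]. A call has 1 to 12 rows; each row shifts and turns the commanded pose from where the row before left it, along the tool's axes as they then stand; what a row does not reach is not made up. A row lasts 1/8 s, in which the tool goes at most 62.5 mm and 10.7 degrees, less where a joint would pass 70% of its speed; a pose out of reach is approached as far as the arm can. A call is refused whole if a number of a shift passes 0.0625 or a number of a turn 10.7, either way. A call with a gripper value outside its range is refused whole. The fingers move at their own pace and stop on an object; FORCE is the grip in N (left out, the last holds). Time passes only in rows, so rows that do not move let the fingers close. It gives the time, the measured TCP pose, the force, the opening and the grip force at its end, in the units of the state.
- manip.sense(): the state, without advancing time (a new reading comes with each control period).
- manip.grab_frame(name): name is "scene" or "top" or "wrist"; returns a dict with "color" (480x640x3 uint8, blue, green, red), "mtx" (3x3 intrinsics, pixels), "k1" (the pictures are not rectified: a ray, as slopes to the right and down, at radius r is drawn at 1 + k1 r^2 times it, then the intrinsics apply), "R" (3x3) and "t" (3): a world point X has camera coordinates R X + t. Camera axes: x right, y down, z forward; pixel columns grow to the right and rows downward; lengths in mm; the calibration is good to about 2 mm. A picture is of the moment at which its call begins. There is no depth.
- manip.job_done(): hands the job in; it is judged then, once.
The state is a dict: "time": time; "joint_pos": joint angles; "qvel": joint speeds; "joint_efforts": joint torques, N m; "tool_pos": TCP position; "tool_rot": TCP orientation; "ft_force": force on the tool from outside, world axes, zero at the start; "moment": the same for the moment, N m; "width": finger opening in mm; "finger_force": force on a finger pad.
Only numpy, scipy, OpenCV 4.12 (cv2) and the standard library are available. Lean on these libraries where they do the work, as an engineer would, in place of code of your own. Each camera call takes 0.05 s, during which the arm holds its last target. There are 200 camera calls.

## Working session

There is one attempt and no reset: what is moved stays moved. The work goes in short steps, Python scripts to look and compute and a shell command to move; the robot and the scene stay as the last step left them, time stands still between calls to the robot, and variables do not carry over. Pictures are saved under pics/ and viewed, at most 14 in all, crops included, and the job is handed in when it is done.

```bash
ls; mkdir -p pics; cat > h.py <<'E'
import numpy as np, cv2
from rig import manip
def grab(n,save=None):
    f=manip.grab_frame(n)
    for k in("mtx","R","t"): f[k]=np.array(f[k],float)
    f["t"]=f["t"].ravel()
    if save:
        cv2.imwrite(f"pics/{save}.png",f["color"]); np.savez(f"pics/{save}.npz",**f)
    return f
def load(s):
    return {k:v for k,v in np.load(f"pics/{s}.npz").items()}
def ray(f,uv):
    m=f["mtx"];k=float(f["k1"])
    uv=np.atleast_2d(np.array(uv,float))
    s=cv2.undistortPoints(uv[:,None,:],m,np.array([k,0,0,0,0.]))[:,0]
    d=np.c_[s,np.ones(len(s))]@f["R"]
    return -f["R"].T@f["t"],d
def plane(f,uv,z):
    c,d=ray(f,uv); return c+d*((z-c[2])/d[:,2])[:,None]
def proj(f,X):
    X=np.atleast_2d(np.array(X,float))
    return cv2.projectPoints(X,cv2.Rodrigues(f["R"])[0],f["t"],f["mtx"],np.array([float(f["k1"]),0,0,0,0.]))[0][:,0]
def tri(f1,u1,f2,u2):
    (a,d),(b,e)=ray(f1,u1),ray(f2,u2); d=d[0];e=e[0]
    s=np.linalg.lstsq(np.c_[d,-e],b-a,rcond=None)[0]
    p,q=a+s[0]*d,b+s[1]*e
    return (p+q)/2,np.linalg.norm(p-q)
E
python3 - <<'E'
from h import *
for n in("scene","top"):
    f=grab(n,n+"0"); print(n,-f["R"].T@f["t"],f["mtx"][0,0],f["k1"],f["R"][2])
print(manip.sense())
E
```

```text
pics
scene [-358.6058114  -718.75213514  518.28314509] 581.2609186666924 -0.1077336742205299 [ 0.78323684  0.47175212 -0.40495677]
top [ 402.02832871 -164.27912782 1186.86298169] 587.5207410477564 -0.035771329833311646 [ 0.12988476  0.00213534 -0.9915268 ]
{'time': 0.1, 'joint_pos': array([-1.30550858e+00,  2.07338605e-01,  1.54282796e+00,  3.68874336e-05,
        1.39352541e+00, -1.50522860e-01]), 'qvel': array([ 0.00162509, -0.00137101, -0.00256956, -0.00068706, -0.00022693,
        0.00078495]), 'joint_efforts': array([-2.29369443e-04, -3.84094119e+01, -2.92545801e+01, -1.44064275e-04,
        4.90737904e-03, -1.19083478e-05]), 'tool_pos': array([ 232.06460917, -525.33064401,  230.23172352]), 'tool_rot': array([-1.04897187e-03,  9.78465565e-01,  2.06407449e-01, -4.20775406e-05]), 'ft_force': array([-0.25987861,  0.11564972, -0.3531954 ]), 'moment': array([-0.03127234, -0.01408388, -0.00897196]), 'finger_force': 0.0, 'width': 85.15238453240028}
```

View pics/top0.png

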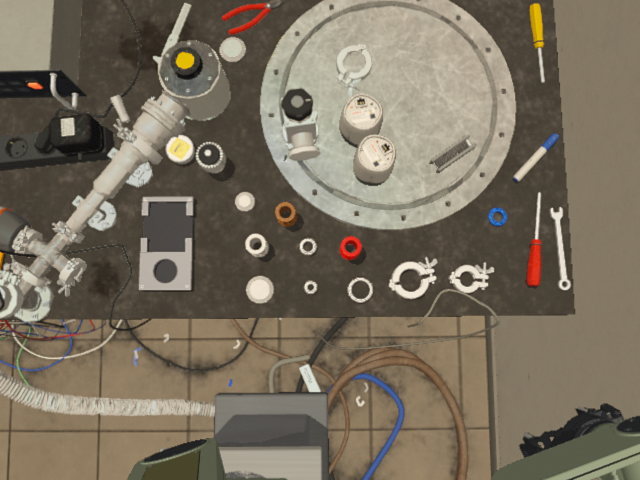

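View pics/scene0.png

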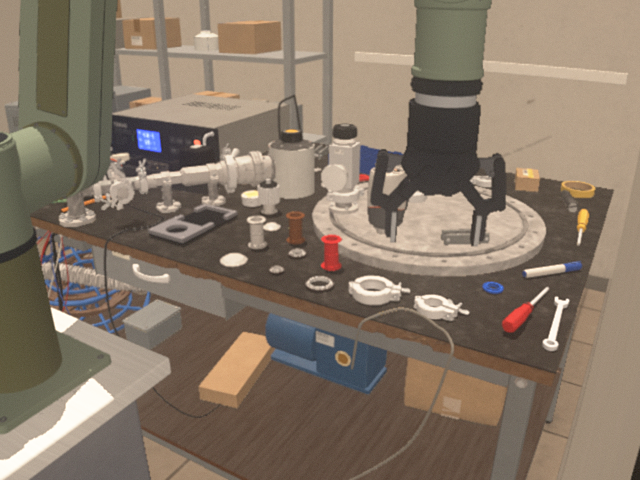

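The top view shows the tray at (167,243), with its pocket at (165,271), and the steel nipple at (256,245); the brown one (286,214) and red one (351,248) are decoys.
- **Rings:** (310,287) small, (308,246) medium, (360,290) large, (497,217) blue.
- **Blanks:** (245,201) small, (260,290) large.
- **Clamps:** (412,280) large, (469,278) small.

I'll check the sizes of these next.

```bash
python3 - <<'E'
from h import *
f=load("top0"); im=f["color"]
hsv=cv2.cvtColor(im,cv2.COLOR_BGR2HSV)
m=((hsv[...,2]>120)&(hsv[...,1]<70)).astype(np.uint8)
for n,(x,y,r),z in [("nip",(256,245,20),60),("ringM",(308,246,14),6),("ringS",(310,287,12),6),("ringL",(360,290,20),6),("blankS",(245,201,15),8),("blankL",(260,290,20),8),("clampL",(412,280,32),20),("clampS",(469,278,27),20)]:
    k=np.zeros_like(m);k[y-r:y+r,x-r:x+r]=m[y-r:y+r,x-r:x+r]
    c=max(cv2.findContours(k,cv2.RETR_EXTERNAL,cv2.CHAIN_APPROX_NONE)[0],key=cv2.contourArea)
    P=plane(f,c[:,0],z)[:,:2].astype(np.float32)
    (q,w,a)=cv2.minAreaRect(P)
    print(n,np.round(q),np.round(w),round(a))
print("tray",plane(f,[[143,198],[193,198],[192,290],[140,290],[165,271]],17).round())
g=im[180:310,130:510]; cv2.imwrite("pics/crop1.png",cv2.resize(g,None,fx=2.1,fy=2.1,interpolation=cv2.INTER_CUBIC))
E
```

```text
nip [545. -39.] [47. 40.] 45
ringM [ 548. -137.] [34. 33.] 89
ringS [ 466. -141.] [24. 26.] 90
ringL [ 459. -242.] [49. 50.] 44
blankS [641.  -9.] [40. 39.] 0
blankL [461. -40.] [54. 54.] 0
clampL [ 479. -349.] [ 74. 106.] 13
clampS [ 478. -457.] [87. 83.] 72
tray [[648. 198.  17.]
 [647.  95.  17.]
 [460.  94.  17.]
 [461. 198.  17.]
 [499. 149.  17.]]
```

View pics/crop1.png

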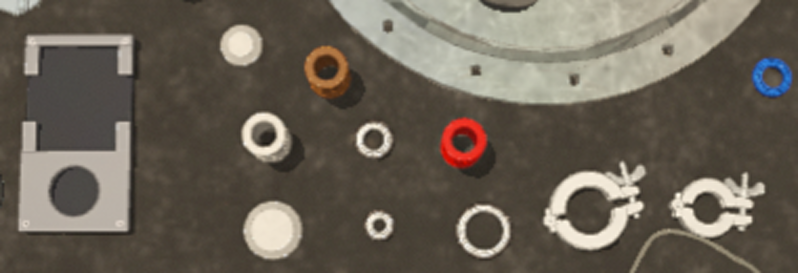

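Sizes match. The wanted parts are the nipple (256,245), the 40 mm flange blank (245,201), the medium ring (308,246) at 33 mm metal plus O-ring, and the right-hand smaller clamp (469,278). The others are 24 mm and 50 mm rings, a 54 mm blank, a 74×106 mm clamp, plus the brown, red and blue items. Next I'll check the wrist camera geometry.

```bash
python3 - <<'E'
from h import *
from scipy.spatial.transform import Rotation as Ro
f=grab("wrist","w0"); s=manip.sense()
c=-f["R"].T@f["t"]; q=s["tool_rot"]; T=Ro.from_quat([*q[1:],q[0]])
print(f["mtx"][0,0],f["k1"]); print("cam in tool",T.inv().apply(c-s["tool_pos"]).round(1),"axis in tool",T.inv().apply(f["R"]).round(2))
print(plane(f,[[320,240],[0,0],[639,0],[639,479],[0,479]],0).round())
def plan(dst,psi):
    s=manip.sense()
E
```

```text
407.63236975955436 -0.005453621205347913
cam in tool [  72.7   -0.6 -142.4] axis in tool [[-0.    1.    0.  ]
 [-0.96 -0.   -0.29]
 [-0.29 -0.    0.96]]
[[  198.  -546.     0.]
 [  279.  -223.     0.]
 [  489.  -700.     0.]
 [   83. -1004.     0.]
 [ -219.  -322.     0.]]
```

View pics/w0.png

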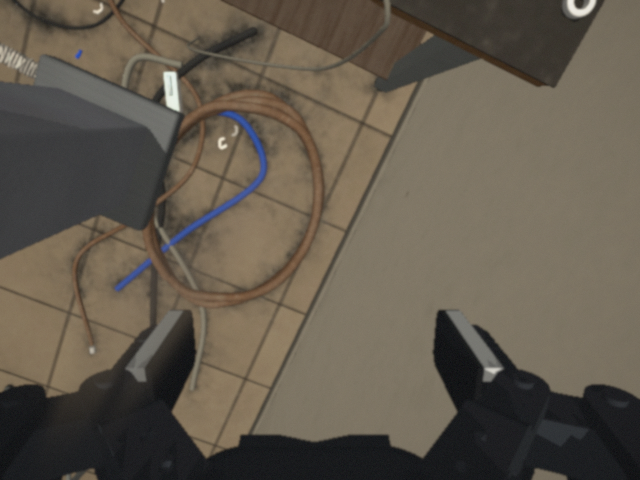

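The wrist image shows the floor and the finger tips near (160,340) and (470,340), with the image up direction along tool x. I'll square the tool and move to look over the clamp.

```bash
cat >> h.py <<'E'
from scipy.spatial.transform import Rotation as Ro
def togo(dst,psi=0):
    "shift still to go in tool axes (m) and remaining turn as rotvec (deg); psi = heading of tool x, tool down"
    s=manip.sense();q=s["tool_rot"];T=Ro.from_quat([*q[1:],q[0]])
    W=Ro.from_euler("z",psi,degrees=True)*Ro.from_euler("x",180,degrees=True)
    print("t",round(s["time"],1),"tcp",s["tool_pos"].round(1),"shift",(T.inv().apply(np.array(dst)-s["tool_pos"])/1000).round(4),"turn",(T.inv()*W).as_rotvec(degrees=True).round(2),"target-frame shift",(W.inv().apply(np.array(dst)-s["tool_pos"])/1000).round(4))
E
python3 -m jog '[0.085,0,0,0,0,0,7.9, 0.085,0,0,0,0,0,7.9, 0.085,0,0,0,0,0,7.9, 0.085,0.05,-0.031,0,0,0,0, 0.085,0.05,-0.031,0,0,0,0, 0.085,0.05,-0.031,0,0,0,0, 0.085,0.05,-0.031,0,0,0,0, 0.085,0,0,0,0,0,0]'
python3 - <<'E'
from h import *
grab("wrist","w1"); togo([500,-60,230])
E
```

```text
time: 1.15
tool_pos: [434.9, -398.6, 230.8]
tool_rot: [-0.001, 1.0, 0.004, 0.0]
ft_force: [-1.4, -1.2, 1.2]
width: 85.4
finger_force: 0.0
t 1.2 tcp [ 433.1 -400.1  230.7] shift [ 0.069  -0.3397  0.0008] turn [-0.03  0.06  0.35] target-frame shift [ 0.0669 -0.3401  0.0007]
```

View pics/w1.png

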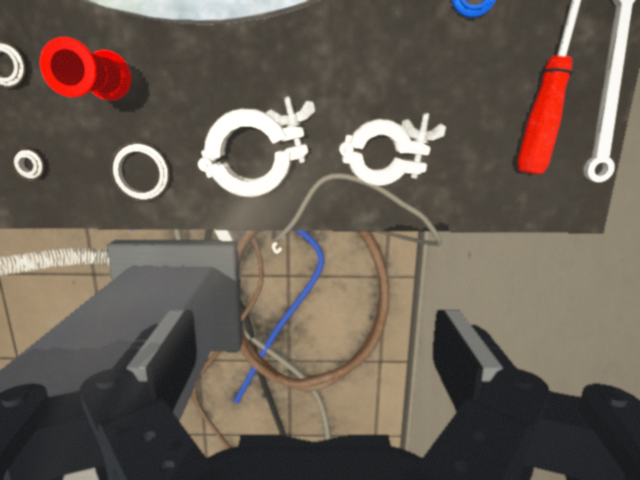

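Wrist view: the wanted clamp's ring is at (380,150), its hinge at (345,150) and its wing screw at (430,130). A cable runs past its front at (360,180), which I'll need to avoid. The larger clamp is at (250,152). Now over to the nipple area.

```bash
python3 -m jog '[0.085,0.0095,-0.0486,0,0,0,0.35, 0.085,0.0095,-0.0486,0,0,0,0, 0.085,0.0095,-0.0486,0,0,0,0, 0.085,0.0095,-0.0486,0,0,0,0, 0.085,0.0095,-0.0486,0,0,0,0, 0.085,0.0095,-0.0486,0,0,0,0, 0.085,0.0095,-0.0486,0,0,0,0, 0.085,0,0,0,0,0,0, 0.085,0,0,0,0,0,0]'
python3 - <<'E'
from h import *
grab("wrist","w2"); togo([500,-60,230])
E
```

```text
time: 2.33
tool_pos: [499.1, -62.9, 231.2]
tool_rot: [0.0, 1.0, -0.003, -0.0]
ft_force: [0.4, 0.4, 0.3]
width: 84.9
finger_force: 0.0
t 2.4 tcp [499.2 -63.3 231.2] shift [ 0.0008 -0.0033  0.0012] turn [ 0.05  0.02 -0.34] target-frame shift [ 0.0008 -0.0033  0.0012]
```

View pics/w2.png

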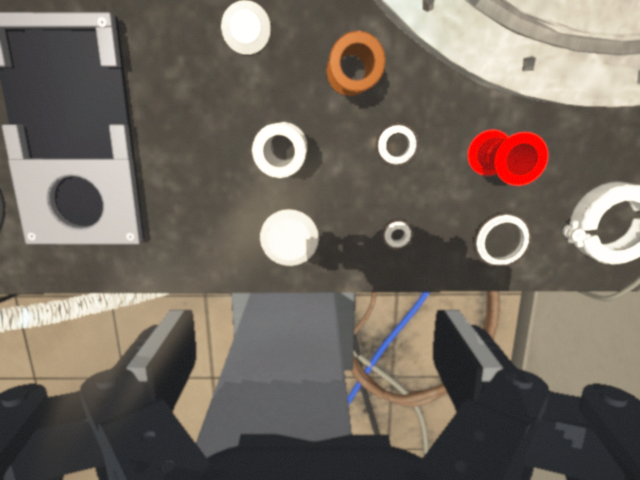

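The wrist view shows the nipple's top at (280,150), ring at (397,145), blank at (246,27), and tray pocket at (76,202). I'll take a second view for triangulation.

```bash
python3 -m jog '[0.085,0.015,-0.05,0,0,0,-0.17, 0.085,0.015,-0.05,0,0,0,-0.17, 0.085,0,0,0,0,0,0, 0.085,0,0,0,0,0,0]'
python3 - <<'E'
from h import *
grab("wrist","w3"); togo([500,-60,230])
E
```

```text
time: 2.88
tool_pos: [529.7, 36.7, 231.1]
tool_rot: [0.0, 1.0, 0.0, -0.0]
ft_force: [-0.3, -0.1, -0.5]
width: 85.0
finger_force: 0.0
t 2.9 tcp [529.6  36.6 231.1] shift [-0.0296  0.0966  0.0011] turn [ 0.04  0.04 -0.01] target-frame shift [-0.0296  0.0966  0.0011]
```

View pics/w3.png

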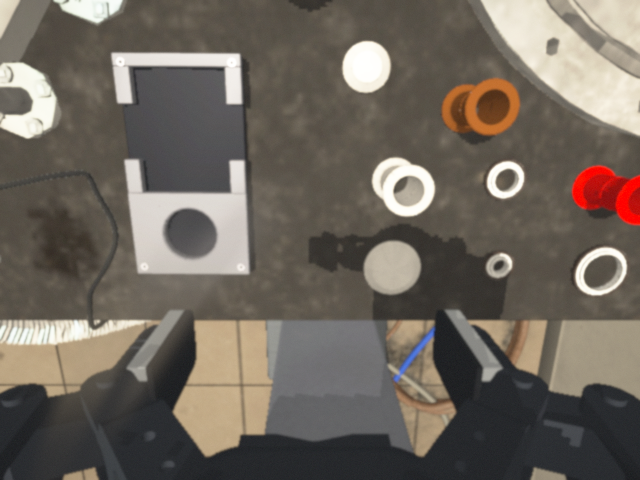

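```bash
cat >> h.py <<'E'
def ell(f,u,r,thr=140,dark=False):
    "ellipse centre of the bright (or dark) blob within r px of u"
    g=cv2.cvtColor(f["color"],cv2.COLOR_BGR2GRAY); m=((g<thr) if dark else (g>thr)).astype(np.uint8)
    k=np.zeros_like(m); cv2.circle(k,tuple(u),r,1,-1); m&=k
    c=max(cv2.findContours(m,cv2.RETR_EXTERNAL,cv2.CHAIN_APPROX_NONE)[0],key=cv2.contourArea)
    e=cv2.fitEllipse(cv2.convexHull(c)); return np.array(e[0]),np.array(e[1]),c[:,0]
def circ(f,u,r,R,thr=140):
    g=cv2.cvtColor(f["color"],cv2.COLOR_BGR2GRAY); x,y=u[0]-r,u[1]-r; x=max(x,0);y=max(y,0)
    g=cv2.GaussianBlur(g[y:u[1]+r,x:u[0]+r],(3,3),0)
    h=cv2.HoughCircles(g,cv2.HOUGH_GRADIENT_ALT,1.,5,param1=200,param2=0.6,minRadius=R[0],maxRadius=R[1])
    return None if h is None else h[0][:4]+[x,y,0]
E
python3 - <<'E'
from h import *
a,b=load("w2"),load("w3")
for n,u,v,r,d,t in [("ring",(397,145),(505,180),26,0,140),("blank",(246,27),(366,67),31,0,140),("pocket",(76,202),(190,233),38,1,100)]:
    A,B=ell(a,u,r,t,d),ell(b,v,r,t,d); p,e=tri(a,A[0],b,B[0])
    print(n,A[0].round(1),A[1].round(1),B[0].round(1),B[1].round(1),p.round(1),"gap",e.round(1),[plane(f,X[0],p[2]).round(1)[0][:2] for f,X in((a,A),(b,B))])
    P=plane(b,B[2],p[2])[:,:2].astype(np.float32); print("   diam",cv2.minAreaRect(P)[1])
print("nip",circ(a,(280,150),40,(22,32)),circ(b,(408,190),40,(22,32)))
# tray corners by screws
for u,v in [((31,237),(145,267)),((131,237),(241,267)),((102,21),(232,62))]:
    p,e=tri(a,u,b,v); print("screw",p.round(1),e.round(1))
g=cv2.cvtColor(b["color"],cv2.COLOR_BGR2GRAY)
m=((g>120)).astype(np.uint8); k=np.zeros_like(m);k[45:280,105:255]=m[45:280,105:255]
k=max(cv2.findContours(k,cv2.RETR_EXTERNAL,cv2.CHAIN_APPROX_NONE)[0],key=cv2.contourArea)[:,0]
P=plane(b,k,17)[:,:2].astype(np.float32); print("tray",cv2.minAreaRect(P), cv2.boxPoints(cv2.minAreaRect(P)).round(1).tolist())
E
```

```text
ring [396.9 144.1] [38.3 40.3] [505.2 179.4] [35.5 40.1] [ 548.8 -136.3    5.2] gap 0.1 [array([ 548.8, -136.3]), array([ 548.7, -136.3])]
   diam (33.64463424682617, 33.601844787597656)
blank [245.3  26.8] [49.6 55.2] [366.   66.4] [48.7 52.7] [643.6  -7.2   1.9] gap 0.0 [array([643.7,  -7.2]), array([643.6,  -7.2])]
   diam (39.96492385864258, 40.76904296875)
pocket [ 76.  201.3] [46.3 56.1] [189.5 231.5] [44.3 48.8] [501.  151.8  11.4] gap 1.1 [array([500.5, 152. ]), array([501.5, 151.6])]
   diam (40.04332733154297, 44.26055908203125)
nip [[279.        151.         27.8622036]] [[407.         188.          26.98837852]]
screw [470.1 192.6  21.1] 0.3
screw [467.6 105.3  14.3] 0.3
screw [645.2 102.7  18.4] 0.3
tray ((514.4600219726562, 149.7635498046875), (106.20355224609375, 106.27549743652344), 89.434326171875) [[460.79998779296875, 97.19999694824219], [567.0999755859375, 96.0999984741211], [568.0999755859375, 202.3000030517578], [461.79998779296875, 203.39999389648438]]
```

```bash
python3 - <<'E'
from h import *
a,b,t=load("w2"),load("w3"),load("top0")
p,e=tri(a,(279,151),b,(407,188)); print("nip top",p.round(1),e.round(1))
for z in(55,60): print(z,plane(a,(279,151),z).round(1),plane(b,(407,188),z).round(1))
A=circ(a,(76,202),45,(22,34));B=circ(b,(190,233),45,(22,34));print(A,B)
if A is not None and B is not None:
    p,e=tri(a,A[0][:2],b,B[0][:2]); print("pocket",p.round(1),e.round(1)); 
    for f,X in((a,A),(b,B)): print(plane(f,X[0][:2],17).round(1))
# nipple bottom flange check in top view
print("nip from top cam", plane(t,(256,243),60).round(1))
g=b["color"][140:290,90:450]; cv2.imwrite("pics/crop2.png",cv2.resize(g,None,fx=2.2,fy=2.2,interpolation=cv2.INTER_CUBIC))
E
```

```text
nip top [548.  -36.5  53.4] 1.8
55 [[547.2 -36.4  55. ]] [[549.2 -36.3  55. ]]
60 [[547.6 -36.8  60. ]] [[550.  -35.2  60. ]]
[[ 76.         205.          27.06687927]
 [ 81.         196.          28.92271996]] [[191.         231.          26.28387451]]
pocket [500.  150.3  13.4] 5.1
[[498.2 149.3  17. ]]
[[503.6 148.4  17. ]]
nip from top cam [[548.1 -38.4  60. ]]
```

View pics/crop2.png

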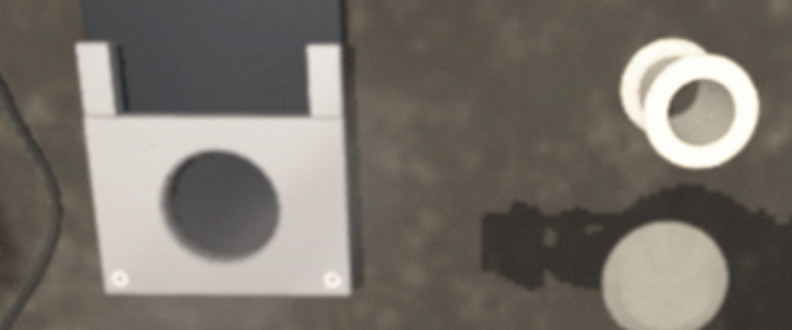

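The crop puts the nipple's top flange centre at full-image (409,190), which gives (548,-37) at z≈60. The pocket rim centre is at (190,234), which gives (500,149.5). Both agree across views and with the tray edges, so I'll move over the nipple.

```bash
python3 -m jog '[0.085,0.0046,0.0184,0.028,0,0,0, 0.085,0.0046,0.0184,0.028,0,0,0, 0.085,0.0046,0.0184,0.028,0,0,0, 0.085,0.0046,0.0184,0.028,0,0,0, 0.085,0,0,0.035,0,0,0, 0.085,0,0,0.035,0,0,0, 0.085,0,0,0.03,0,0,0, 0.085,0,0,0.006,0,0,0, 0.085,0,0,0,0,0,0]' 40
python3 - <<'E'
from h import *
togo([548,-37,14])
E
```

```text
time: 4.05
tool_pos: [548.4, -36.3, 13.6]
tool_rot: [0.0, 1.0, 0.0, 0.0]
ft_force: [0.2, 0.6, 0.1]
width: 85.1
finger_force: 0.0
t 4.0 tcp [548.4 -36.3  13.6] shift [-0.0004  0.0007 -0.0004] turn [ 0.01 -0.    0.02] target-frame shift [-0.0004  0.0007 -0.0004]
```

```bash
python3 -m jog '[0.02,0,0,0,0,0,0, 0.02,0,0,0,0,0,0, 0.02,0,0,0,0,0,0, 0.02,0,0,0,0,0,0, 0.02,0,0,0,0,0,0, 0.02,0,0,0,0,0,0]' 40
python3 - <<'E'
from h import *
grab("wrist","w4"); togo([548,-37,14])
E
```

```text
time: 4.8
tool_pos: [549.5, -35.4, 14.5]
tool_rot: [0.0, 1.0, 0.001, 0.001]
ft_force: [-0.8, 0.2, 6.2]
width: 36.9
finger_force: 50.7
t 4.8 tcp [549.5 -35.4  14.5] shift [-0.0015  0.0016  0.0005] turn [ 0.03 -0.13  0.12] target-frame shift [-0.0015  0.0016  0.0005]
```

View pics/w4.png

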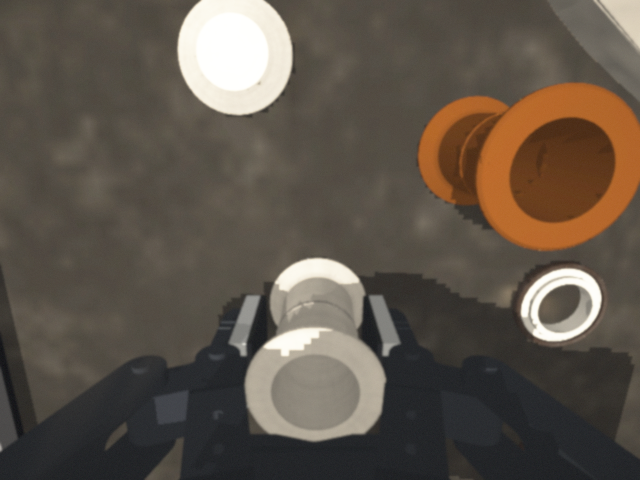

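The gripper stopped at 36.9 mm, which is wider than the 28 mm tube, so the pads are probably on a flange shoulder. I'll work out where the pads sit relative to the flanges.

```bash
python3 - <<'E'
from h import *
f=load("w4"); s=manip.sense();q=s["tool_rot"];T=Ro.from_quat([*q[1:],q[0]])
for x in(11,-11):
  for z in(0,-10,-19,-30,-38): print(x,z,proj(f,T.apply([[x,-18.4,z],[x,18.4,z]])+s["tool_pos"]).round().tolist())
# nipple: upper and lower face rims
for c,z in [((548,-37),0),((548,-37),8),((548,-37),52),((548,-37),60)]:
  print("nip",z,proj(f,[[c[0],c[1]+20,z],[c[0],c[1]-20,z],[c[0]+20,c[1],z],[c[0]-20,c[1],z]]).round().tolist())
g=f["color"][240:450,200:430]; cv2.imwrite("pics/crop3.png",cv2.resize(g,None,fx=2.8,fy=2.8,interpolation=cv2.INTER_CUBIC))
E
```

```text
11 0 [[266.0, 288.0], [363.0, 287.0]]
11 -10 [[263.0, 299.0], [367.0, 299.0]]
11 -19 [[260.0, 310.0], [370.0, 310.0]]
11 -30 [[255.0, 326.0], [375.0, 326.0]]
11 -38 [[251.0, 340.0], [378.0, 340.0]]
-11 0 [[268.0, 339.0], [361.0, 339.0]]
-11 -10 [[265.0, 353.0], [364.0, 353.0]]
-11 -19 [[262.0, 367.0], [367.0, 367.0]]
-11 -30 [[258.0, 387.0], [372.0, 387.0]]
-11 -38 [[254.0, 404.0], [375.0, 404.0]]
nip 0 [[271.0, 301.0], [366.0, 301.0], [319.0, 256.0], [318.0, 343.0]]
nip 8 [[269.0, 310.0], [368.0, 310.0], [319.0, 263.0], [318.0, 353.0]]
nip 52 [[253.0, 376.0], [387.0, 376.0], [321.0, 315.0], [320.0, 431.0]]
nip 60 [[249.0, 393.0], [392.0, 393.0], [321.0, 329.0], [320.0, 451.0]]
```

View pics/crop3.png

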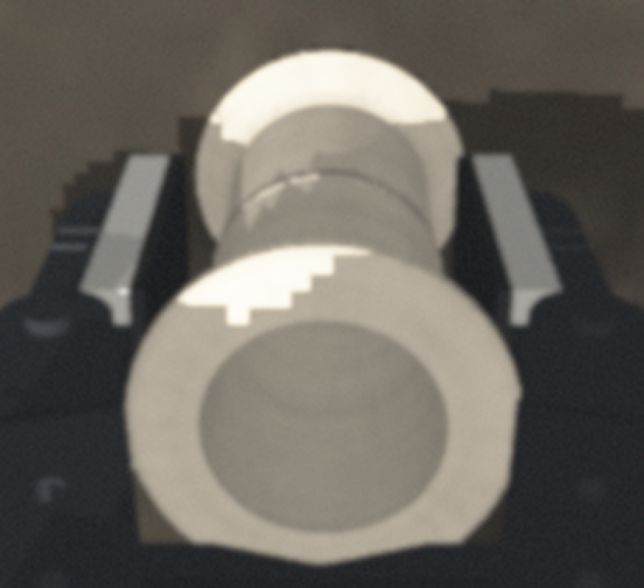

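The crop shows the pads reaching up under the upper flange, spanning about z 20–57. I'll open and go 7 mm lower so they sit on the tube only.

```bash
python3 -m jog '[0.06,0,0,0,0,0,0, 0.06,0,0,0,0,0,0, 0.06,0,0,0.003,0,0,0, 0.06,0,0,0.004,0,0,0, 0.06,0,0,0,0,0,0, 0.02,0,0,0,0,0,0, 0.02,0,0,0,0,0,0, 0.02,0,0,0,0,0,0, 0.02,0,0,0,0,0,0, 0.02,0,0,0,0,0,0, 0.02,0,0,0,0,0,0]' 40
python3 - <<'E'
from h import *
togo([500,149.5,60])
E
```

```text
time: 6.22
tool_pos: [549.7, -36.4, 7.6]
tool_rot: [0.001, 1.0, 0.001, 0.001]
ft_force: [-0.7, -3.7, 5.1]
width: 35.7
finger_force: 27.3
t 6.2 tcp [549.7 -36.4   7.6] shift [-0.0491 -0.1859 -0.0529] turn [ 0.11 -0.15  0.12] target-frame shift [-0.0497 -0.1859 -0.0524]
```

```bash
python3 -m jog '[0.02,0,0,0,0,0,0, 0.02,0,0,0,0,0,0, 0.02,0,0,0,0,0,0]'
python3 - <<'E'
from h import *
grab("wrist","w5"); print(manip.sense()["width"],manip.sense()["finger_force"],manip.sense()["ft_force"])
f=load("w5"); g=f["color"][220:450,180:450]; cv2.imwrite("pics/crop4.png",cv2.resize(g,None,fx=2.5,fy=2.5,interpolation=cv2.INTER_CUBIC))
E
```

```text
time: 6.6
tool_pos: [549.7, -36.4, 7.6]
tool_rot: [0.001, 1.0, 0.001, 0.001]
ft_force: [-0.2, -5.5, 6.0]
width: 35.5
finger_force: 27.3
35.73943000555821 27.319297908267117 [ 0.52019918 -3.54186993  4.82751249]
```

View pics/crop4.png

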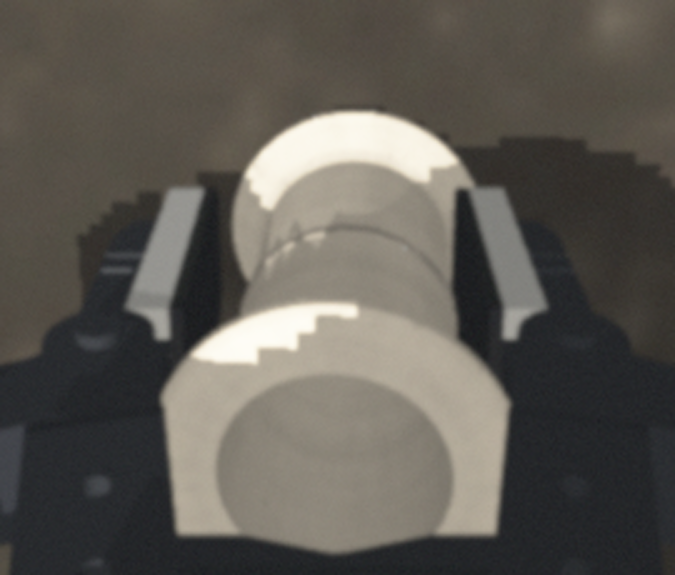

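The pads span about z 14–49, but now the finger links above them meet the upper flange. The spot described in the text, TCP at z≈11 (grasp point at half height), lies between the two tries, so I'll use that.

```bash
python3 -m jog '[0.06,0,0,0,0,0,0, 0.06,0,0,0,0,0,0, 0.06,0,0,-0.004,0,0,0, 0.06,0,0,0,0,0,0]' 40
python3 - <<'E'
from h import *
togo([548,-37,11]); grab("wrist","w6")
E
python3 -m jog '[0.02,0,0,0,0,0,0, 0.02,0,0,0,0,0,0, 0.02,0,0,0,0,0,0, 0.02,0,0,0,0,0,0, 0.02,0,0,0,0,0,0, 0.02,0,0,0,0,0,0]' 40
```

```text
time: 7.15
tool_pos: [548.5, -35.1, 10.5]
tool_rot: [-0.0, 1.0, 0.001, 0.0]
ft_force: [0.1, 0.1, 1.1]
width: 60.0
finger_force: 0.0
t 7.2 tcp [548.5 -35.1  10.5] shift [-0.0005  0.0019 -0.0005] turn [-0.   -0.03  0.12] target-frame shift [-0.0005  0.0019 -0.0005]
time: 7.95
tool_pos: [548.5, -35.4, 10.5]
tool_rot: [0.0, 1.0, 0.001, 0.0]
ft_force: [-0.9, -2.7, 2.8]
width: 35.8
finger_force: 38.7
```

The gap stays at about 36 mm at any height, so the finger links stop on the 40 mm upper flange before the pads reach the tube. The upright flange rim is a sound alternative grip: the nipple hangs plumb from it. I'll open, rise 28 mm and grip the rim.

```bash
python3 -m jog '[0.07,0,0,0,0,0,0, 0.07,0,0,0,0,0,0, 0.07,-0.0005,0.001,-0.014,0,0,-0.1, 0.07,0,0,-0.014,0,0,0, 0.07,0,0,0,0,0,0, 0.03,0,0,0,0,0,0, 0.03,0,0,0,0,0,0, 0.03,0,0,0,0,0,0, 0.03,0,0,0,0,0,0, 0.03,0,0,0,0,0,0, 0.03,0,0,0,0,0,0]' 50
python3 - <<'E'
from h import *
togo([500,149.5,38])
E
```

```text
time: 9.32
tool_pos: [548.1, -36.3, 38.5]
tool_rot: [0.0, 1.0, 0.002, 0.0]
ft_force: [-0.5, -0.4, 4.4]
width: 38.2
finger_force: 49.8
t 9.3 tcp [548.1 -36.3  38.5] shift [-0.0474 -0.186   0.0005] turn [ 0.01 -0.03  0.21] target-frame shift [-0.0481 -0.1858  0.0005]
```

```bash
python3 -m jog '[0.03,0,0,-0.02,0,0,0, 0.03,0,0,-0.02,0,0,0, 0.03,-0.012,-0.0465,0,0,0,0, 0.03,-0.012,-0.0465,0,0,0,0, 0.03,-0.012,-0.0465,0,0,0,0, 0.03,-0.012,-0.0465,0,0,0,0.2, 0.03,0,0,0,0,0,0, 0.03,0,0,0,0,0,0]'
python3 - <<'E'
from h import *
togo([500,149.5,47]); f=grab("wrist","w7")
s=manip.sense(); c=s["tool_pos"]
print("expected top-rim centre px if at TCP",proj(f,[[c[0],c[1],c[2]+21.5]]).round(1))
# lower flange check
print(circ(f,(320,200),200,(40,120)))
E
```

```text
time: 10.32
tool_pos: [498.3, 149.4, 77.4]
tool_rot: [0.0, 1.0, 0.001, -0.001]
ft_force: [-0.4, -0.0, -1.2]
width: 38.5
finger_force: 50.6
t 10.3 tcp [498.3 149.4  77.4] shift [ 0.0017 -0.0001  0.0304] turn [0.04 0.1  0.06] target-frame shift [ 0.0017 -0.0001  0.0304]
expected top-rim centre px if at TCP [[316.1 342.6]]
[[335.         318.          79.94257355]
 [295.         297.          83.15834045]
 [285.         318.          75.84992981]
 [310.         342.          54.36751556]]
```

View pics/w7.png

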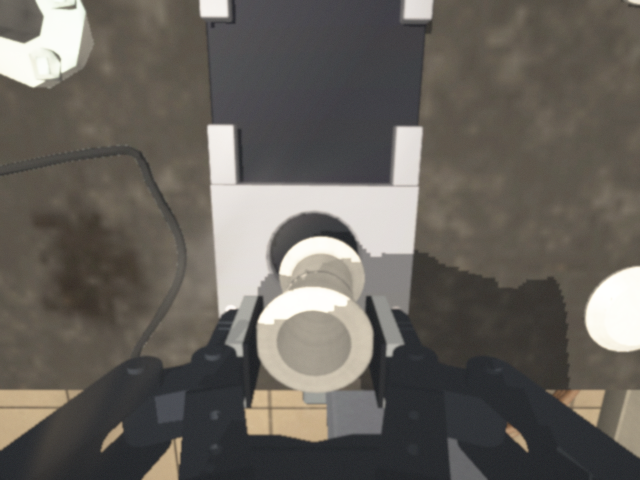

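```bash
python3 - <<'E'
from h import *
f=load("w7"); c=np.array([498.3,149.4,77.4])
print("lower centre if plumb",proj(f,[[c[0],c[1],38.5],[c[0]+20,c[1],38.5],[c[0],c[1]+20,38.5],[c[0],c[1]-20,38.5]]).round(1).tolist())
print("rim pts",plane(f,[[270,250],[358,250],[313,211]],17).round(1).tolist())
print("tray left/right edge",plane(f,[[209,185],[418,185],[217,300],[411,300]],17).round(1).tolist(), "well front edge",plane(f,[[240,185],[390,185]],17).round(1).tolist())
E
```

```text
lower centre if plumb [[314.4, 276.2], [314.5, 236.0], [272.5, 276.2], [356.3, 276.3]]
rim pts [[504.4, 172.6, 17.0], [504.4, 126.6, 17.0], [525.3, 150.1, 17.0]]
tray left/right edge [[538.5, 202.1, 17.0], [538.6, 97.7, 17.0], [475.7, 202.3, 17.0], [475.8, 96.8, 17.0]] well front edge [[538.5, 186.6, 17.0], [538.6, 111.7, 17.0]]
```

The view shows the nipple held at (315,340) with its foot at (322,275), leaning about 4 mm toward -y. The pocket centre re-measures at (500.8,149.7). I'll offset for the lean and lower.

```bash
python3 -m jog '[0.03,0.0025,-0.002,0.01,0,0,0, 0.03,0,0,0.01,0,0,0, 0.03,0,0,0.007,0,0,0, 0.03,0,0,0,0,0,0]'
python3 -m jog '[0.03,0,0,0.0015,0,0,0, 0.03,0,0,0.0015,0,0,0, 0.03,0,0,0,0,0,0]'
```

```text
time: 10.88
tool_pos: [500.7, 151.2, 50.1]
tool_rot: [0.0, 1.0, -0.0, -0.001]
ft_force: [0.2, 0.0, -1.2]
width: 38.8
finger_force: 50.6
time: 11.25
tool_pos: [501.7, 151.7, 48.4]
tool_rot: [-0.0, 1.0, 0.0, 0.0]
ft_force: [0.3, -0.0, -1.4]
width: 38.5
finger_force: 50.6
```

```bash
python3 -m jog '[0.03,0,0,0.001,0,0,0, 0.03,0,0,0.001,0,0,0, 0.03,0,0,0,0,0,0]'
python3 -m jog '[0.07,0,0,0,0,0,0, 0.07,0,0,0,0,0,0, 0.07,0,0,0,0,0,0, 0.085,0,0,-0.03,0,0,0, 0.085,0,0,-0.04,0,0,0, 0.085,0,0,-0.05,0,0,0, 0.085,-0.03,0,-0.05,0,0,0, 0.085,0,0,0,0,0,0]'
python3 - <<'E'
from h import *
f=grab("wrist","w8"); togo([500.8,149.7,150])
print(proj(f,[[501,150,68],[501,150,8],[521,150,68]]).round().tolist())
u=proj(f,[[501,150,68]])[0].round().astype(int); print(circ(f,u,60,(22,45)))
E
```

```text
time: 11.62
tool_pos: [502.0, 151.6, 46.6]
tool_rot: [-0.0, 1.0, 0.0, 0.0]
ft_force: [0.4, -0.8, 1.2]
width: 38.7
finger_force: 50.7
time: 12.62
tool_pos: [473.6, 152.2, 221.4]
tool_rot: [-0.001, 1.0, 0.0, 0.005]
ft_force: [0.2, -0.1, -1.0]
width: 85.1
finger_force: 0.0
t 12.7 tcp [472.6 151.9 218.7] shift [0.0278 0.0023 0.0688] turn [-0.04 -0.31  0.04] target-frame shift [0.0282 0.0022 0.0687]
[[318.0, 185.0], [317.0, 174.0], [318.0, 157.0]]
[[321.         182.          30.7843895 ]
 [319.         172.          26.65544701]]
```

The nipple's released and stands with its top rim at (321,182), within 3 px of plumb at the pocket. Next, the ring.

```bash
python3 -m jog '[0.05,0.0109,0.0412,0.0155,0,0.1,0, 0.05,0.0109,0.0412,0.0155,0,0.1,0, 0.05,0.0109,0.0412,0.0155,0,0.1,0, 0.05,0.0109,0.0412,0.0155,0,0,0, 0.05,0.0109,0.0412,0.0155,0,0,0, 0.05,0.0109,0.0412,0.0155,0,0,0, 0.05,0.0109,0.0412,0.0155,0,0,0, 0.05,0,0,0,0,0,0, 0.05,0,0,0,0,0,0]'
python3 - <<'E'
from h import *
f=grab("wrist","w9"); togo([548.8,-136.3,0])
u=proj(f,[[548.8,-136.3,6]])[0].round().astype(int); A=ell(f,u,45); print(u,A[0],A[1],plane(f,A[0],6),cv2.minAreaRect(plane(f,A[2],6)[:,:2].astype(np.float32)))
b=load("w3");B=ell(b,(505,180),26); print(tri(f,A[0],b,B[0]))
g=load("w8"); print("nip",plane(g,(321,182),68), plane(g,(319,172),16))
E
```

```text
time: 13.8
tool_pos: [547.2, -136.2, 106.2]
tool_rot: [-0.001, 1.0, -0.0, 0.001]
ft_force: [-0.4, 0.9, -0.3]
width: 49.8
finger_force: 0.0
t 13.8 tcp [ 547.6 -135.8  106.9] shift [0.0009 0.0006 0.1069] turn [-0.08 -0.18  0.03] target-frame shift [0.0012 0.0005 0.1069]
[315 237] [314.67282104 236.4183197 ] [51.0099411  53.91490173] [[ 549.4158735  -136.25878469    6.        ]] ((549.3916015625, -136.16140747070312), (32.98545455932617, 32.27037048339844), 89.99920654296875)
(array([ 548.9080596 , -136.31964861,    4.99345369]), np.float64(0.4350229881874439))
nip [[502.85252353 147.57534413  68.        ]] [[503.99792828 148.49040766  16.        ]]
```

Ring confirmed at (549,-136.3), z≈5. I'll descend and feel for the bench.

```bash
python3 -m jog '[0.05,0.001,0.0005,0.04,0,0,0, 0.05,0,0,0.04,0,0,0, 0.05,0,0,0.022,0,0,0, 0.05,0,0,0.003,0,0,0, 0.05,0,0,0,0,0,0]'
python3 -m jog '[0.05,0,0,0.002,0,0,0, 0.05,0,0,0.001,0,0,0, 0.05,0,0,0,0,0,0]'
```

```text
time: 14.48
tool_pos: [550.6, -136.8, 3.9]
tool_rot: [0.0, 1.0, 0.001, 0.003]
ft_force: [0.4, 0.1, 0.3]
width: 50.1
finger_force: 0.0
time: 14.85
tool_pos: [550.3, -137.4, 0.6]
tool_rot: [0.0, 1.0, 0.0, 0.003]
ft_force: [-0.0, -0.2, 1.1]
width: 50.1
finger_force: 0.0
```

```bash
python3 -m jog '[0.05,-0.001,-0.0005,0.002,0,0,0, 0.05,0,0,0,0,0,0]'
python3 -m jog '[0.05,0,0,0.001,0,0,0, 0.05,0,0,0.001,0,0,0, 0.05,0,0,0,0,0,0]'
```

```text
time: 15.1
tool_pos: [548.6, -136.7, -2.2]
tool_rot: [-0.0, 1.0, 0.0, 0.002]
ft_force: [-0.2, -0.5, 0.1]
width: 50.0
finger_force: 0.0
time: 15.48
tool_pos: [549.0, -136.8, -3.0]
tool_rot: [-0.0, 1.0, 0.0, 0.002]
ft_force: [-3.1, 0.2, 7.8]
width: 50.2
finger_force: 3.6
```

```bash
python3 -m jog '[0.05,0,0,-0.003,0,-0.2,0, 0.05,0,0,0,0,0,0, 0.03,0,0,0,0,0,0, 0.03,0,0,0,0,0,0, 0.03,0,0,0,0,0,0, 0.03,0,0,0,0,0,0]' 25
python3 -m jog '[0.03,0,0,-0.02,0,0,0, 0.03,0,0,-0.04,0,0,0, 0.03,0,0,-0.04,0,0,0, 0.03,0,0,0,0,0,0]'
python3 - <<'E'
from h import *
f=grab("wrist","w10"); togo([502.5,147.6,130])
c=manip.sense()["tool_pos"]; u=proj(f,[[c[0],c[1],c[2]+9]])[0].round().astype(int); A=ell(f,u,60,130); print(u,A[0],A[1])
g=f["color"][200:440,180:460]; cv2.imwrite("pics/crop5.png",cv2.resize(g,None,fx=2.5,fy=2.5,interpolation=cv2.INTER_CUBIC))
E
```

```text
time: 16.23
tool_pos: [549.2, -136.9, -0.8]
tool_rot: [0.0, 1.0, 0.0, 0.001]
ft_force: [0.2, -0.3, 1.5]
width: 36.5
finger_force: 25.1
time: 16.73
tool_pos: [552.2, -138.1, 104.5]
tool_rot: [0.002, 1.0, 0.0, 0.005]
ft_force: [0.3, -0.0, 0.0]
width: 36.1
finger_force: 25.2
t 16.8 tcp [ 550.4 -137.4  102. ] shift [-0.0476 -0.285  -0.0288] turn [ 0.12 -0.37  0.02] target-frame shift [-0.0479 -0.285  -0.028 ]
[313 326] [313.98022461 319.82516479] [79.25006104 86.8379364 ]
```

The ring's held at 36.3 mm (38 mm nominal; the pads read about 1.8 mm low). I'll carry it back of the nipple and measure the mouth with clear sight from two places.

```bash
python3 -m jog '[0.03,-0.016,-0.0475,-0.006,0,0,0, 0.03,-0.016,-0.0475,-0.006,0,0,0, 0.03,-0.016,-0.0475,-0.006,0,0,0, 0.03,-0.016,-0.0475,-0.006,0,0,0, 0.03,-0.016,-0.0475,-0.006,0,0,0, 0.03,-0.016,-0.0475,0,0,0,0, 0.03,0,0,0,0,0,0, 0.03,0,0,0,0,0,0, 0.03,0,0,0,0,0,0]'
python3 - <<'E'
from h import *
f=grab("wrist","w11"); togo([502.5,147.6,130])
u=proj(f,[[502.5,147.6,68]])[0].round().astype(int); print(u,circ(f,u,60,(14,50)))
c=manip.sense()["tool_pos"]; r=proj(f,[[c[0],c[1],c[2]+9],[c[0],c[1]+12.5,c[2]+9]]); print(r, circ(f,r[0].round().astype(int),70,(20,60)))
E
```

```text
time: 17.9
tool_pos: [452.8, 147.1, 128.5]
tool_rot: [0.0, 1.0, -0.001, 0.0]
ft_force: [0.2, -0.6, -0.1]
width: 36.3
finger_force: 25.2
t 17.9 tcp [452.9 147.  128.6] shift [ 0.0496 -0.0007 -0.0014] turn [ 0.02 -0.06 -0.1 ] target-frame shift [ 0.0496 -0.0006 -0.0014]
[313 166] [[312.         165.          42.75752258]
 [312.         155.          37.30948639]
 [321.         183.          42.38732529]
 [312.         165.          24.68001938]]
[[314.7227423  324.97167172]
 [280.45398739 325.03170338]] [[314.         320.          44.63802719]
 [314.         320.          29.21660423]
 [314.         327.          31.21438599]]
```

```bash
python3 -m jog '[0.03,-0.02,-0.015,0,0,0,0.1, 0.03,0,-0.015,0,0,0,0, 0.03,0,0,0,0,0,0, 0.03,0,0,0,0,0,0]'
python3 - <<'E'
from h import *
f=grab("wrist","w12"); a=load("w11")
u=proj(f,[[502.5,147.6,68]])[0].round().astype(int); N=circ(f,u,60,(38,50)); print(u,N)
p,e=tri(a,(312,165),f,N[0][:2]); print("nip",p.round(1),e.round(1),plane(a,(312,165),68).round(1),plane(f,N[0][:2],68).round(1))
c=manip.sense()["tool_pos"]; c0=np.array([452.9,147,128.6]); R=circ(f,proj(f,[[c[0],c[1],c[2]+9]])[0].round().astype(int),70,(26,48)); print(c,R)
for h in(7,9): print("ring off",h,(plane(a,(314,320),c0[2]+h)[0]-c0).round(1),(plane(f,R[0][:2],c[2]+h)[0]-c).round(1))
togo([502.5,147.6,130])
E
```

```text
time: 18.45
tool_pos: [433.5, 178.0, 129.0]
tool_rot: [0.0, 1.0, -0.001, 0.001]
ft_force: [-0.6, -0.0, -0.3]
width: 36.6
finger_force: 25.2
[377 126] [[369.         126.          44.89615631]
 [360.         128.          40.65626526]]
nip [501.4 148.6  48.3] 1.3 [[503.  148.1  68. ]] [[502.3 151.5  68. ]]
[433.33208718 177.87497651 128.95060971] [[317.         322.          42.40420151]
 [317.         322.          31.02229881]
 [282.         318.          34.02669907]]
ring off 7 [1.  0.3 7. ] [ 0.3 -0.8  7. ]
ring off 9 [2.  0.3 9. ] [ 1.4 -0.8  9. ]
t 18.5 tcp [433.3 177.9 129. ] shift [ 0.0692  0.0302 -0.0009] turn [ 0.01 -0.12 -0.1 ] target-frame shift [ 0.0692  0.0303 -0.001 ]
```

```bash
cat >> h.py <<'E'
def rim(f,u,r,w=6,sgn=-1):
    "ellipse through the strongest bright-to-dark step (outward) near radius r px of u, outliers dropped"
    g=cv2.GaussianBlur(cv2.cvtColor(f["color"],cv2.COLOR_BGR2GRAY).astype(np.float32),(3,3),0); u=np.array(u,float)
    for it in range(4):
        th=np.radians(np.arange(0,360,3)); rr=np.arange(r-w,r+w,.25)
        X=u[0]+np.cos(th)[:,None]*rr; Y=u[1]+np.sin(th)[:,None]*rr
        d=sgn*np.gradient(cv2.remap(g,X.astype(np.float32),Y.astype(np.float32),cv2.INTER_LINEAR),axis=1)
        k=d.argmax(1); ok=(d.max(1)>2)&(k>1)&(k<len(rr)-2); i=np.where(ok)[0]
        P=np.c_[X[i,k[i]],Y[i,k[i]]].astype(np.float32); keep=np.ones(len(P),bool)
        for _ in range(4):
            e=cv2.fitEllipse(P[keep]); v=P-np.array(e[0]); a=np.radians(e[2]); v=v@np.array([[np.cos(a),-np.sin(a)],[np.sin(a),np.cos(a)]])
            q=np.abs(np.hypot(v[:,0]/(e[1][0]/2),v[:,1]/(e[1][1]/2))-1)*r; keep=q<max(.7,1.5*np.median(q))
        u=np.array(e[0]); r=sum(e[1])/4; w=max(4,w-1)
    return u,np.array(e[1]),int(keep.sum())
E
python3 - <<'E'
from h import *
a,b=load("w11"),load("w12"); c8=load("w8")
A,B,C=rim(a,(312,165),42.5),rim(b,(369,126),43),rim(c8,(321,182),30); print(A,B,C)
print("tri",[tri(x,X[0],y,Y[0]) for x,X,y,Y in((a,A,b,B),(a,A,c8,C))])
for f,X in((a,A),(b,B),(c8,C)): print(plane(f,X[0],68).round(1))
for f,u,c in((a,(314,320),[452.9,147,128.6]),(b,(316,321),[433.4,177.9,129])):
    R=rim(f,u,44,5); H=rim(f,u,30,4,1); print("ring",R,H,(plane(f,R[0],c[2]+6.8)-c).round(1),(plane(f,H[0],c[2]+8.8)-c).round(1))
E
```

```text
(array([311.7756958 , 164.05293274]), array([80.67353058, 82.13620758]), 105) (array([373.80593872, 124.0099411 ]), array([84.45631409, 87.50654602]), 84) (array([319.82858276, 179.4866333 ]), array([55.07913208, 60.14236069]), 87)
tri [(array([503.01537351, 148.35131711,  62.27230464]), np.float64(0.2789578701374221)), (array([500.17190557, 148.21015506,  35.61086192]), np.float64(0.46865103133251285))]
[[503.5 148.2  68. ]]
[[503.2 149.2  68. ]]
[[504.7 148.4  68. ]]
ring (array([314.06393433, 320.34555054]), array([79.06874084, 87.1844101 ]), 119) (array([314.68356323, 320.17633057]), array([63.25749588, 64.62088013]), 64) [[0.7 0.3 6.8]] [[1.9 0.  8.8]]
ring (array([314.08129883, 320.4206543 ]), array([78.90340424, 87.53557587]), 118) (array([314.46673584, 320.23580933]), array([63.25272751, 64.16834259]), 69) [[0.8 0.2 6.8]] [[1.9 0.1 8.8]]
```

```bash
python3 -m jog '[0.03,0.023,0.01,0.01,0,0,-0.1, 0.03,0.023,0.01,0.014,0,0,0, 0.03,0.023,0.0095,0.015,0,0,0, 0.03,0,0,0.013,0,0,0, 0.03,0,0,0,0,0,0, 0.03,0,0,0,0,0,0, 0.03,0,0,0,0,0,0]'
python3 - <<'E'
from h import *
f=grab("wrist","w13"); togo([502.6,148.3,65.2]); c=manip.sense()["tool_pos"]
print(proj(f,[[503.3,148.4,68],[503.3,168.4,68],[523.3,148.4,68]]).round(1).tolist(), proj(f,[[c[0]+.7,c[1]+.2,c[2]+6.8]]).round(1))
R=rim(f,(314,320),44,5);print(R)
g=f["color"][220:430,190:450]; cv2.imwrite("pics/crop6.png",cv2.resize(g,None,fx=2.8,fy=2.8,interpolation=cv2.INTER_CUBIC))
E
```

```text
time: 19.38
tool_pos: [501.8, 149.0, 77.7]
tool_rot: [-0.0, 1.0, 0.0, 0.001]
ft_force: [-0.5, -0.2, -0.4]
width: 36.2
finger_force: 25.2
t 19.4 tcp [501.9 149.   77.7] shift [0.0007 0.0007 0.0125] turn [-0.01 -0.17  0.05] target-frame shift [0.0007 0.0007 0.0125]
[[316.1, 299.5], [267.1, 299.5], [316.2, 253.0]] [[314.2 320.3]]
(array([314.04620361, 320.26293945]), array([79.14678955, 87.29223633]), 120)
```

View pics/crop6.png

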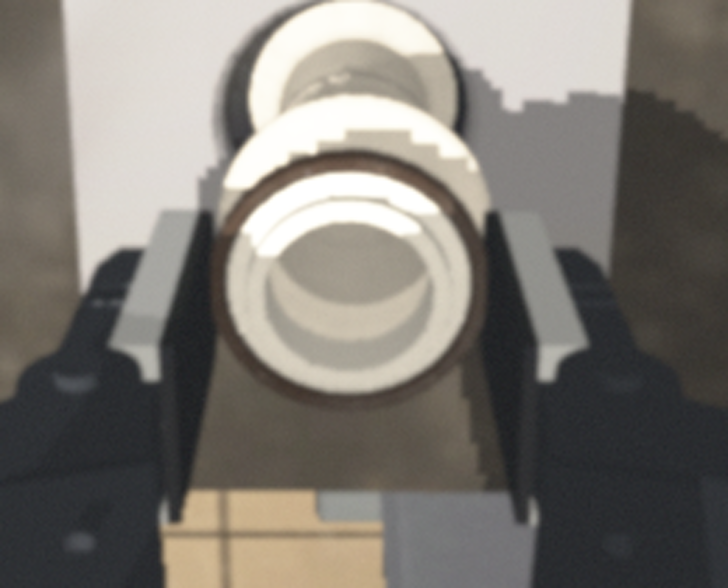

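The crop shows the ring held level, with the O-ring outside, over the nipple flange, whose top edge is at crop (355,94) and sides at 222 and 492. The nipple centre is about 1.2 mm toward -y of the ring and 0.7 mm ahead of it. I'll correct and lower gently.

```bash
python3 -m jog '[0.03,0.0007,0.0012,0.004,0,0,0, 0.03,0,0,0.004,0,0,0, 0.03,0,0,0,0,0,0, 0.03,0,0,0,0,0,0]'
python3 -m jog '[0.03,0,0,0.002,0,0,0, 0.03,0,0,0.001,0,0,0, 0.03,0,0,0,0,0,0]'
```

```text
time: 19.92
tool_pos: [502.4, 147.4, 68.9]
tool_rot: [0.0, 1.0, 0.0, 0.001]
ft_force: [0.2, -0.4, 0.4]
width: 36.1
finger_force: 25.2
time: 20.3
tool_pos: [503.0, 147.6, 67.0]
tool_rot: [-0.0, 1.0, 0.0, 0.001]
ft_force: [-1.0, -1.1, 5.3]
width: 36.5
finger_force: 28.5
```

```bash
python3 -m jog '[0.03,0.001,0,0,0,0,0, 0.03,0,0,0,0,0,0]'
python3 -m jog '[0.03,0,-0.001,0,0,0,0, 0.03,0,0,0,0,0,0]'
python3 -m jog '[0.03,-0.001,-0.0,0,0,0,0, 0.03,0,0,0,0,0,0]'
python3 - <<'E'
from h import *
f=grab("wrist","w14"); s=manip.sense(); print(s["tool_pos"],s["ft_force"])
g=cv2.cvtColor(f["color"],cv2.COLOR_BGR2GRAY)
print(rim(f,(314,320),44,5))
for y in(290,295,300,305,310): print(y,g[y,255:275].tolist(),g[y,355:380].tolist())
print("col",[g[y,316] for y in range(250,285)])
E
```

```text
time: 20.55
tool_pos: [504.0, 147.6, 67.2]
tool_rot: [-0.0, 1.0, 0.0, 0.001]
ft_force: [-3.1, 0.6, 6.6]
width: 36.4
finger_force: 29.1
time: 20.8
tool_pos: [504.0, 148.1, 67.2]
tool_rot: [0.001, 1.0, 0.0, 0.001]
ft_force: [-2.2, -1.8, 6.2]
width: 36.4
finger_force: 29.0
time: 21.05
tool_pos: [503.2, 147.9, 67.1]
tool_rot: [0.001, 1.0, 0.0, 0.002]
ft_force: [-1.4, -1.9, 4.8]
width: 36.1
finger_force: 28.2
[503.22044418 147.92554186  67.08111647] [-1.18720415 -1.40556106  5.31608164]
(array([314.05679321, 320.28973389]), array([79.29641724, 87.33251953]), 119)
290 [166, 151, 141, 138, 139, 140, 137, 137, 135, 135, 137, 155, 200, 241, 253, 254, 255, 255, 254, 253] [212, 208, 190, 167, 148, 139, 137, 139, 139, 138, 137, 138, 138, 137, 139, 139, 138, 138, 137, 139, 138, 137, 139, 138, 139]
295 [155, 154, 153, 150, 145, 127, 104, 92, 93, 134, 204, 245, 253, 254, 253, 244, 208, 148, 108, 97] [77, 105, 143, 171, 183, 174, 151, 129, 105, 92, 87, 88, 101, 117, 133, 143, 144, 142, 144, 143, 142, 143, 143, 142, 144]
300 [176, 176, 171, 149, 116, 76, 54, 47, 44, 49, 82, 135, 171, 170, 140, 108, 9
[... 361 characters left out ...]
46, 40, 37, 37, 40, 49, 58, 61, 65, 64, 68, 93, 142, 187, 210] [197, 156, 103, 76, 71, 69, 70, 64, 52, 41, 39, 40, 39, 42, 40, 42, 62, 96, 128, 148, 154, 152, 152, 153, 152]
col [np.uint8(183), np.uint8(185), np.uint8(183), np.uint8(177), np.uint8(167), np.uint8(156), np.uint8(149), np.uint8(154), np.uint8(161), np.uint8(163), np.uint8(163), np.uint8(162), np.uint8(158), np.uint8(159), np.uint8(162), np.uint8(194), np.uint8(235), np.uint8(252), np.uint8(254), np.uint8(254), np.uint8(255), np.uint8(254), np.uint8(250), np.uint8(208), np.uint8(119), np.uint8(76), np.uint8(80), np.uint8(90), np.uint8(100), np.uint8(107), np.uint8(130), np.uint8(202), np.uint8(252), np.uint8(255), np.uint8(255)]
```

```bash
python3 - <<'E'
from h import *
f=load("w14"); c=np.array([503.22,147.93,67.08])
print("nip front @68",plane(f,(315,265.3),68)[0].round(1),"@64",plane(f,(315,265.3),64)[0].round(1),"sides @68",[plane(f,u,68)[0].round(1) for u in((265.2,300),(362.3,300),(264.8,295),(362.5,295))])
for h in(2.8,4.8,6.8): print("Oring front",h,plane(f,(315,273.3),c[2]+h)[0].round(1))
print("ring metal front (row 280.6)",[plane(f,(315,280.6),c[2]+h)[0].round(1) for h in(4.8,6.8,8.8)], "metal centre",[plane(f,(314.06,320.29),c[2]+h)[0].round(1) for h in(6.8,8.8)])
w=load("w10")
E
```

```text
nip front @68 [523.5 147.8  68. ] @64 [522.  147.8  64. ] sides @68 [array([509.5, 166.7,  68. ]), array([509.4, 129.8,  68. ]), array([511.5, 166.8,  68. ]), array([511.5, 129.8,  68. ])]
Oring front 2.8 [521.  147.8  69.9]
Oring front 4.8 [521.8 147.8  71.9]
Oring front 6.8 [522.6 147.8  73.9]
ring metal front (row 280.6) [array([519. , 147.8,  71.9]), array([519.8, 147.8,  73.9]), array([520.6, 147.8,  75.9])] metal centre [array([504. , 148.1,  73.9]), array([505.1, 148.1,  75.9])]
```

```bash
python3 - <<'E'
from h import *
w=load("w9"); R=rim(w,(314.7,236.4),26,4); print(R)
d=lambda f,R,z: np.linalg.norm(np.diff(plane(f,[R[0]-[R[1][1]/2,0],R[0]+[R[1][1]/2,0]],z),axis=0))
D=d(w,R,6); print("bench diam",D)
for n,tz in(("w10",102.),("w13",77.7),("w14",67.08)):
    f=load(n); R=rim(f,(314,320),44,5); print(n,R[0],[(h,d(f,R,tz+h).round(2)) for h in(3,4,5,6,7,8)])
E
```

```text
(array([314.73150635, 236.57366943]), array([50.72537231, 53.14126968]), 117)
bench diam 32.9666806582267
w10 [314.01275635 320.44006348] [(3, np.float64(33.81)), (4, np.float64(33.57)), (5, np.float64(33.34)), (6, np.float64(33.1)), (7, np.float64(32.86)), (8, np.float64(32.63))]
w13 [314.04620361 320.26293945] [(3, np.float64(33.17)), (4, np.float64(32.94)), (5, np.float64(32.7)), (6, np.float64(32.46)), (7, np.float64(32.22)), (8, np.float64(31.99))]
w14 [314.05679321 320.28973389] [(3, np.float64(33.19)), (4, np.float64(32.95)), (5, np.float64(32.71)), (6, np.float64(32.47)), (7, np.float64(32.24)), (8, np.float64(32.0))]
```

```bash
python3 -m jog '[0.03,0.001,0,0,0,0,0, 0.03,0.001,0,0,0,0,0, 0.03,0,0,0,0,0,0]'
python3 -m jog '[0.03,-0.001,0,0,0,0,0, 0.03,-0.001,0,0,0,0,0, 0.03,-0.001,0,0,0,0,0, 0.03,0,0,0,0,0,0]'
python3 -m jog '[0.03,-0.001,0,0,0,0,0, 0.03,0,0,0,0,0,0]'
```

```text
time: 21.48
tool_pos: [505.1, 148.2, 67.5]
tool_rot: [0.0, 1.0, 0.0, 0.001]
ft_force: [-3.1, -1.2, 8.0]
width: 36.4
finger_force: 29.7
time: 21.98
tool_pos: [502.9, 148.1, 67.0]
tool_rot: [0.0, 1.0, 0.0, 0.002]
ft_force: [-0.2, -3.5, 6.0]
width: 35.9
finger_force: 28.4
time: 22.22
tool_pos: [502.3, 148.1, 67.1]
tool_rot: [0.0, 1.0, 0.0, 0.003]
ft_force: [1.7, -2.5, 4.8]
width: 36.3
finger_force: 27.9
```

```bash
python3 - <<'E'
from h import *
f=grab("wrist","w15"); s=manip.sense(); c=s["tool_pos"]; print(c)
g=cv2.cvtColor(f["color"],cv2.COLOR_BGR2GRAY)
print("col",[int(v) for v in g[258:285,316]])
for y in(295,300): print(y,g[y,255:275].tolist(),g[y,355:370].tolist())
print(plane(f,(315,265.3),68)[0])
E
```

```text
[502.33976185 148.14902801  67.10907872]
col [173, 167, 163, 160, 159, 158, 167, 198, 239, 252, 254, 254, 254, 250, 214, 137, 84, 71, 80, 91, 99, 104, 127, 201, 252, 255, 255]
295 [152, 153, 153, 151, 144, 126, 101, 89, 92, 118, 185, 241, 253, 254, 254, 253, 241, 191, 128, 97] [74, 102, 139, 173, 187, 183, 161, 132, 108, 92, 87, 90, 99, 117, 134]
300 [175, 174, 170, 149, 115, 77, 53, 46, 45, 52, 98, 162, 205, 208, 176, 129, 105, 102, 102, 102] [74, 69, 69, 79, 114, 152, 165, 141, 88, 49, 39, 42, 45, 60, 96]
[522.54441482 147.97929302  68.        ]
```

The nipple moved along with the tool, so the ring may already be in the mouth. I'll take the load off, shift 4 mm and see whether the nipple still follows.

```bash
python3 -m jog '[0.03,0,0,-0.001,0,0,0, 0.03,0.002,0,0,0,0,0, 0.03,0.002,0,0,0,0,0, 0.03,0,0,0,0,0,0, 0.03,0,0,0,0,0,0]'
python3 - <<'E'
from h import *
f=grab("wrist","w16"); s=manip.sense(); c=s["tool_pos"]; print(c,s["ft_force"])
g=cv2.cvtColor(f["color"],cv2.COLOR_BGR2GRAY)
print("col",[int(v) for v in g[258:285,316]],[int(v) for v in g[258:285,300]])
for y in(295,300): print(y,g[y,255:275].tolist(),g[y,355:370].tolist())
E
```

```text
time: 22.9
tool_pos: [503.6, 148.2, 67.1]
tool_rot: [0.0, 1.0, 0.0, -0.0]
ft_force: [-2.3, -3.0, 8.4]
width: 36.3
finger_force: 28.9
[503.63671536 148.24338747  67.08345793] [-1.13523851 -2.59925986  8.0539353 ]
col [162, 166, 164, 162, 161, 159, 163, 184, 222, 247, 253, 254, 254, 253, 246, 191, 107, 74, 80, 92, 100, 107, 130, 202, 252, 255, 255] [186, 187, 204, 209, 199, 189, 178, 170, 178, 210, 244, 253, 254, 255, 255, 254, 249, 190, 100, 69, 78, 97, 107, 114, 134, 203, 252]
295 [152, 153, 154, 152, 145, 127, 102, 90, 89, 108, 166, 233, 252, 254, 254, 253, 245, 197, 127, 98] [75, 102, 141, 175, 188, 182, 162, 135, 110, 93, 88, 87, 99, 119, 135]
300 [176, 177, 171, 150, 115, 74, 53, 47, 46, 50, 84, 137, 171, 172, 141, 112, 100, 100, 103, 102] [74, 72, 71, 83, 114, 152, 166, 141, 88, 48, 41, 42, 45, 66, 97]
```

```bash
python3 -m jog '[0.03,0,0,-0.001,0,0,0, 0.03,0,0,0,0,0,0]'
python3 -m jog '[0.03,0,0,-0.001,0,0,0, 0.03,0,0,0,0,0,0]'
python3 - <<'E'
from h import *
f=grab("wrist","w17"); s=manip.sense(); c=s["tool_pos"]; print(c,s["ft_force"])
g=cv2.cvtColor(f["color"],cv2.COLOR_BGR2GRAY)
print("col",[int(v) for v in g[254:285,316]])
E
```

```text
time: 23.2
tool_pos: [503.6, 148.4, 67.4]
tool_rot: [0.0, 1.0, 0.0, -0.0]
ft_force: [-0.8, -1.6, 2.8]
width: 36.5
finger_force: 26.4
time: 23.45
tool_pos: [504.1, 148.8, 68.5]
tool_rot: [-0.0, 1.0, 0.0, 0.0]
ft_force: [1.0, -0.3, -1.1]
width: 36.3
finger_force: 25.2
[504.13402773 148.7406184   68.57954114] [ 0.28022714 -0.05690418  0.3909401 ]
col [173, 167, 158, 156, 160, 166, 168, 165, 162, 163, 162, 163, 174, 204, 233, 238, 222, 199, 170, 127, 84, 70, 79, 91, 100, 105, 130, 204, 252, 255, 255]
```

```bash
python3 - <<'E'
from h import *
f=load("w17"); c=np.array([504.13,148.74,68.58]); th=np.radians(np.arange(0,360,6))
R=rim(f,(314,320),44,5); print("seen",R)
for p in(-6,-3,0,3,6):
  a=np.radians(p)
  for dx,h in((0,6.8),(0,4.8)):
    P=np.c_[c[0]+dx+16.5*np.cos(th)*np.cos(a),c[1]+.2+16.5*np.sin(th),c[2]+h+16.5*np.cos(th)*np.sin(a)]
    e=cv2.fitEllipse(proj(f,P).astype(np.float32)); print(p,h,np.round(e[0],1),np.round(e[1],1),round(e[1][0]/e[1][1],3))
H=rim(f,(314.5,320),32,4,1); print("hole",H)
E
```

```text
seen (array([314.06988525, 320.24569702]), array([79.21836853, 87.3336792 ]), 120)
-6 6.8 [314.2 321.3] [84.3 89.2] 0.945
-6 4.8 [314.2 318.8] [83.4 88.1] 0.946
-3 6.8 [314.2 321.1] [82.4 89.2] 0.924
-3 4.8 [314.2 318.6] [81.5 88.1] 0.925
0 6.8 [314.2 320.9] [80.3 89.2] 0.9
0 4.8 [314.2 318.4] [79.5 88.1] 0.902
3 6.8 [314.2 320.8] [78.  89.2] 0.874
3 4.8 [314.2 318.2] [77.2 88.1] 0.876
6 6.8 [314.2 320.6] [75.5 89.3] 0.845
6 4.8 [314.2 318.1] [74.7 88.1] 0.848
hole (array([315.18045044, 320.73300171]), array([61.11315918, 64.35079193]), 66)
```

The seen front edge of the nipple is the lower edge of its upright rim (z≈63.5), not the top face. That puts the nipple about 1.5 mm nearer the base than I had it, so I'll recompute the offset.

```bash
python3 - <<'E'
from h import *
f=load("w17");g=cv2.cvtColor(f["color"],cv2.COLOR_BGR2GRAY).astype(float)
P=[]
for x in range(285,346,4):
    col=g[255:272,x]; d=np.gradient(col); k=d.argmax(); P.append((x,255+k,round(d[k])))
print(P)
print([plane(f,(315,266.8),z)[0].round(1) for z in(63.5,68)])
for cx in(500.5,501.5,502.5,503.5,504.5):
    th=np.radians(np.arange(-40,41,10)); q=proj(f,np.c_[cx+20*np.cos(th),148.4+20*np.sin(th),0*th+63.5]); print(cx,q.round(1).tolist())
E
```

```text
[(285, np.int64(255), 0), (289, np.int64(266), 0), (293, np.int64(271), 12), (297, np.int64(270), 28), (301, np.int64(269), 31), (305, np.int64(268), 32), (309, np.int64(267), 35), (313, np.int64(267), 30), (317, np.int64(267), 30), (321, np.int64(267), 32), (325, np.int64(267), 24), (329, np.int64(268), 32), (333, np.int64(269), 34), (337, np.int64(271), 32), (341, np.int64(270), 4), (345, np.int64(267), 2)]
[array([521.5, 148.6,  63.5]), array([523.2, 148.6,  68. ])]
500.5 [[348.5, 280.6], [341.3, 275.8], [333.2, 272.2], [324.6, 270.1], [315.6, 269.3], [306.6, 270.1], [297.9, 272.2], [289.8, 275.8], [282.6, 280.6]]
501.5 [[348.6, 278.2], [341.4, 273.4], [333.3, 269.8], [324.6, 267.6], [315.6, 266.9], [306.6, 267.6], [297.9, 269.8], [289.8, 273.4], [282.5, 278.2]]
502.5 [[348.7, 275.8], [341.4, 271.0], [333.3, 267.4], [324.6, 265.2], [315.6, 264.5], [306.6, 265.2], [297.8, 267.4], [289.7, 271.0], [282.4, 275.8]]
503.5 [[348.7, 273.4], [341.5, 268.6], [333.3, 265.0], [324.6, 262.8], [315.6, 262.0], [306.5, 262.8], [297.8, 265.0], [289.7, 268.5], [282.4, 273.4]]
504.5 [[348.8, 271.0], [341.5, 266.1], [333.4, 262.5], [324.6, 260.3], [315.6, 259.6], [306.5, 260.3], [297.8, 262.5], [289.6, 266.1], [282.3, 271.0]]
```

```bash
python3 -m jog '[0.03,-0.0029,0.0008,0,0,0,0, 0.03,0,0,0,0,0,0, 0.03,0,0,0.0015,0,0,0, 0.03,0,0,0,0,0,0]'
python3 -m jog '[0.03,0,0,0.001,0,0,0, 0.03,0,0,0,0,0,0]'
python3 -m jog '[0.03,0,0,0.001,0,0,0, 0.03,0,0,0,0,0,0]'
```

```text
time: 24.0
tool_pos: [501.5, 147.6, 67.3]
tool_rot: [-0.0, 1.0, 0.0, 0.001]
ft_force: [0.3, 0.4, -0.3]
width: 36.4
finger_force: 25.2
time: 24.25
tool_pos: [501.9, 147.7, 67.0]
tool_rot: [-0.0, 1.0, 0.0, 0.001]
ft_force: [-0.6, -1.4, 4.4]
width: 36.3
finger_force: 27.7
time: 24.5
tool_pos: [502.4, 147.8, 67.0]
tool_rot: [-0.0, 1.0, 0.0, 0.002]
ft_force: [-3.4, -1.1, 9.5]
width: 36.3
finger_force: 30.6
```

```bash
cat > edge.py <<'E'
from h import *
import sys
f=grab("wrist",sys.argv[1]); s=manip.sense(); c=s["tool_pos"]; print(c.round(2),s["ft_force"].round(1))
g=cv2.cvtColor(f["color"],cv2.COLOR_BGR2GRAY).astype(float); P=[]
for x in range(293,342,4):
    col=cv2.GaussianBlur(g[:,x:x+1],(1,5),0)[:,0]; d=np.gradient(col[245:275]); k=d.argmax(); P.append((x,245+int(k),round(d[k])))
print(P, [int(v) for v in g[245:285,316]])
for z in(63.5,68): print(plane(f,(316,np.median([p[1] for p in P[4:9]])),z)[0].round(1))
E
python3 edge.py w18
```

```text
[502.41 147.82  67.04] [-3.5 -0.8  9.4]
[(293, 266, 16), (297, 265, 17), (301, 263, 24), (305, 263, 24), (309, 262, 25), (313, 262, 26), (317, 262, 27), (321, 263, 26), (325, 264, 25), (329, 265, 26), (333, 266, 25), (337, 268, 27), (341, 270, 25)] [182, 180, 182, 181, 183, 180, 175, 165, 155, 151, 155, 161, 163, 163, 161, 157, 163, 196, 238, 252, 254, 254, 255, 255, 255, 254, 251, 215, 135, 83, 65, 77, 93, 99, 105, 127, 200, 251, 255, 255]
[522.4 147.3  63.5]
[524.  147.3  68. ]
```

```bash
python3 -m jog '[0.03,0,0,-0.001,0,0,0, 0.03,0,0,-0.0005,0,0,0, 0.03,0,0,0,0,0,0]'
python3 -m jog '[0.045,0,0,0,0,0,0, 0.045,0,0,0,0,0,0, 0.05,0,0,0,0,0,0]'
python3 -m jog '[0.05,-0.003,0,-0.02,0,0,0, 0.05,-0.015,0,-0.03,0,0,0, 0.05,-0.012,0,-0.03,0,0,0, 0.05,0,0,0,0,0,0, 0.05,0,0,0,0,0,0]'
python3 - <<'E'
from h import *
f=grab("wrist","w19"); s=manip.sense(); print(s["tool_pos"].round(1),s["ft_force"].round(1))
for z in(68,72): print(z,proj(f,[[502.4,148,z],[502.4,128,z],[522.4,148,z]]).round(1).tolist())
u=proj(f,[[502.4,148,72]])[0]; print(circ(f,u.round().astype(int),70,(20,60)))
g=f["color"]; u=u.astype(int); g=g[max(0,u[1]-100):u[1]+100,u[0]-120:u[0]+120]; cv2.imwrite("pics/crop7.png",cv2.resize(g,None,fx=3,fy=3,interpolation=cv2.INTER_CUBIC))
E
```

```text
time: 24.92
tool_pos: [501.7, 147.7, 67.0]
tool_rot: [-0.0, 1.0, 0.0, 0.001]
ft_force: [-0.3, 0.4, 3.3]
width: 36.5
finger_force: 27.1
time: 25.3
tool_pos: [501.4, 147.6, 66.7]
tool_rot: [0.0, 1.0, 0.0, 0.001]
ft_force: [0.1, 0.0, 0.1]
width: 50.0
finger_force: 0.0
time: 25.92
tool_pos: [471.2, 147.6, 146.3]
tool_rot: [0.0, 1.0, 0.0, 0.001]
ft_force: [0.5, -0.9, -0.3]
width: 49.9
finger_force: 0.0
[470.9 147.5 145.8] [ 0.6 -0.2 -0. ]
68 [[313.5, 196.6], [350.0, 196.6], [313.5, 159.6]]
72 [[313.5, 197.9], [350.7, 197.9], [313.5, 160.3]]
[[314.         199.          32.5907402 ]
 [313.         180.          34.26195145]
 [314.         199.          46.38703918]]
```

View pics/crop7.png

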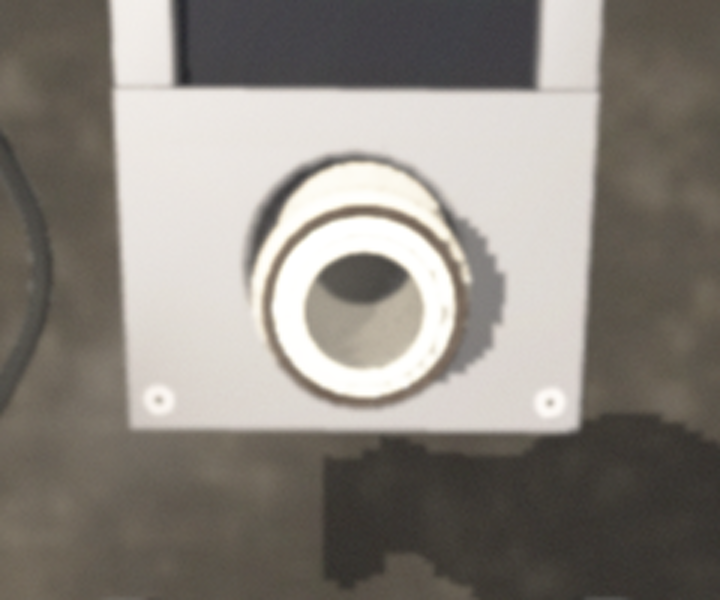

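The ring lies on the nipple, level, with its centre at about crop (364,307). To settle whether it's fully seated, I'll measure its height from displaced views.

```bash
python3 -m jog '[0.05,0,-0.03,0,0,0,0, 0.05,0,-0.03,0,0,0,0, 0.05,0,0,0,0,0,0, 0.05,0,0,0,0,0,0]' >/dev/null
python3 -c "
from h import *
grab('wrist','w20')"
python3 -m jog '[0.05,0,0.04,0,0,0,0, 0.05,0,0.04,0,0,0,0, 0.05,0,0.04,0,0,0,0, 0.05,0,0,0,0,0,0, 0.05,0,0,0,0,0,0]'
python3 - <<'E'
from h import *
grab("wrist","w21"); F=[load(n) for n in("w19","w20","w21")]; Rs=[]
th=np.radians(np.arange(0,360,6))
for f in F:
    u=proj(f,[[502,147.5,72]])[0]; R=rim(f,u,32,6); Rs.append(R)
    P=np.c_[502+16.5*np.cos(th),147.5+16.5*np.sin(th),0*th+72]; e=cv2.fitEllipse(proj(f,P).astype(np.float32))
    print(u.round(1),R,"exp",np.round(e[0],1),np.round(e[1],1))
for i,j in((1,2),(0,1),(0,2)): print(tri(F[i],Rs[i][0],F[j],Rs[j][0]))
print([plane(f,R[0],72)[0].round(1) for f,R in zip(F,Rs)])
# tray screws as height reference
E
```

```text
time: 27.15
tool_pos: [471.4, 87.3, 146.8]
tool_rot: [-0.0, 1.0, -0.001, 0.001]
ft_force: [-0.4, 0.5, 0.4]
width: 50.1
finger_force: 0.0
[314.5 198.7] (array([313.87591553, 198.71537781]), array([60.24191666, 61.08918762]), 120) exp [314.5 198. ] [60.4 61.2]
[424.9 198.1] (array([423.82162476, 198.10791016]), array([58.04849243, 62.87261581]), 119) exp [425.  197.4] [58.6 63.4]
[203. 199.] (array([203.0778656 , 198.93536377]), array([58.04689407, 62.5502243 ]), 120) exp [203.  198.4] [58.3 63. ]
(array([501.79136924, 147.78814094,  70.85778241]), np.float64(0.0708196147152478))
(array([501.78104936, 147.81999863,  70.97999538]), np.float64(0.004451021256437118))
(array([501.77147973, 147.81996379,  70.74221824]), np.float64(0.06638227963100563))
[array([502. , 147.8,  72. ]), array([502. , 148.1,  72. ]), array([502. , 147.5,  72. ])]
```

The ring top measures z≈70.9, against 5.1 for the same feature on the bench. That's a rise of 65.8 mm where 66 is needed, and it's level, so the ring is seated at (501.8,147.8). Next, the blank.

```bash
python3 -m jog '[0.055,0.043,0.0236,0.01,0,0,0, 0.055,0.043,0.0236,0.01,0,0,0, 0.055,0.043,0.0236,0.01,0,0,0, 0.055,0.043,0.0236,0.01,0,0,0, 0.055,0,0,0,0,0,0, 0.055,0,0,0,0,0,0]'
python3 - <<'E'
from h import *
f=grab("wrist","w22"); u=proj(f,[[643.6,-7.2,3]])[0]; R=rim(f,u,32,8); print(u,R)
b=load("w3"); B=rim(b,(366,67),25,5); p,e=tri(f,R[0],b,B[0]); print(p,e,[plane(f,R[0],z)[0].round(1) for z in(0,4,8)]); togo([643.6,-7.2,-1.5])
A=ell(f,u.astype(int),50,130); print(A[:2], cv2.minAreaRect(plane(f,A[2],4)[:,:2].astype(np.float32)))
E
```

```text
time: 27.95
tool_pos: [642.8, -5.4, 106.5]
tool_rot: [-0.0, 1.0, 0.001, -0.0]
ft_force: [-0.1, 0.4, -0.4]
width: 55.0
finger_force: 0.0
[317.20436581 236.73054544] (array([317.19274902, 236.04627991]), array([61.61103439, 63.83651733]), 120)
[643.64897194  -7.23123483   1.65456518] 0.061013580435767795 [array([643.2,  -7.2,  -0. ]), array([644.3,  -7.2,   4. ]), array([645.5,  -7.2,   8. ])]
t 28.0 tcp [642.6  -5.3 107.1] shift [0.0009 0.002  0.1086] turn [-0.03 -0.03  0.1 ] target-frame shift [0.001  0.0019 0.1086]
(array([317.04162598, 235.09353638]), array([59.25967407, 64.74581909])) ((645.4161376953125, -7.311252593994141), (40.07651138305664, 36.95895767211914), 83.70100402832031)
```

```bash
python3 -m jog '[0.055,0.0012,0.0019,0.04,0,0,0.1, 0.055,0,0,0.04,0,0,0, 0.055,0,0,0.022,0,0,0, 0.055,0,0,0.004,0,0,0, 0.055,0,0,0.0015,0,0,0, 0.055,0,0,0,0,0,0]'
```

```text
time: 28.75
tool_pos: [646.5, -8.7, 1.6]
tool_rot: [0.0, 1.0, -0.001, 0.003]
ft_force: [-0.5, -0.6, 0.4]
width: 55.1
finger_force: 0.0
```

```bash
python3 -m jog '[0.055,0,0,0,0,0,0, 0.055,0,0,0,0,0,0]'
python3 -c "
from h import *
togo([643.9,-7.2,-1.5])"
```

```text
time: 29.0
tool_pos: [645.5, -8.8, 0.5]
tool_rot: [0.0, 1.0, -0.001, 0.002]
ft_force: [-0.5, 0.2, 0.5]
width: 55.2
finger_force: 0.0
t 29.0 tcp [ 6.455e+02 -8.800e+00  5.000e-01] shift [-0.0016 -0.0016  0.002 ] turn [ 0.01 -0.17 -0.09] target-frame shift [-0.0016 -0.0016  0.002 ]
```

```bash
python3 -m jog '[0.055,-0.0012,-0.0014,0.001,0,-0.15,0, 0.055,0,0,0.001,0,0,0, 0.055,0,0,0,0,0,0]'
python3 -m jog '[0.03,0,0,0,0,0,0, 0.03,0,0,0,0,0,0, 0.03,0,0,0,0,0,0, 0.03,0,0,0,0,0,0, 0.03,0,0,0,0,0,0]' 35
```

```text
time: 29.38
tool_pos: [643.5, -7.2, -2.5]
tool_rot: [-0.0, 1.0, -0.001, -0.001]
ft_force: [-0.6, -0.0, 0.0]
width: 55.2
finger_force: 0.0
time: 30.0
tool_pos: [644.8, -7.3, -1.1]
tool_rot: [0.0, 1.0, -0.001, 0.001]
ft_force: [0.1, 0.2, 5.0]
width: 38.2
finger_force: 37.8
```

```bash
python3 -m jog '[0.03,0,0,-0.01,0,0,0, 0.03,0,0,-0.05,0,0,0, 0.03,0,0,-0.06,0,0,0, 0.03,-0.038,-0.031,0,0,0,0, 0.03,-0.038,-0.031,0,0,0,0, 0.03,-0.038,-0.031,0,0,0,0, 0.03,-0.038,-0.031,0,0,0,0, 0.03,-0.038,-0.031,0,0,0,0, 0.03,0,0,0,0,0,0, 0.03,0,0,0,0,0,0, 0.03,0,0,0,0,0,0]'
python3 - <<'E'
from h import *
f=grab("wrist","w23"); s=manip.sense(); c=s["tool_pos"]; togo([501.8,147.8,100])
u=proj(f,[[501.8,147.8,72]])[0]; R=rim(f,u,33,6); print("ring",u.round(1),R,plane(f,R[0],71)[0].round(1))
v=proj(f,[[c[0],c[1],c[2]+6]])[0]; B=rim(f,v,50,9); print("blank",v.round(1),B,[(plane(f,B[0],c[2]+h)[0]-c).round(1) for h in(2,5,7)])
th=np.radians(np.arange(0,360,6))
for h in(0,4,6): print(h,cv2.fitEllipse(proj(f,np.c_[c[0]+20*np.cos(th),c[1]+20*np.sin(th),0*th+c[2]+h]).astype(np.float32)))
E
```

```text
time: 31.38
tool_pos: [455.3, 147.5, 118.2]
tool_rot: [0.0, 1.0, -0.001, 0.0]
ft_force: [-0.5, -1.3, -0.1]
width: 38.1
finger_force: 35.5
t 31.4 tcp [455.2 147.4 118.1] shift [ 0.0466 -0.0005  0.0181] turn [ 0.    0.01 -0.16] target-frame shift [ 0.0466 -0.0004  0.0181]
ring [313.5 176.4] (array([313.42504883, 176.03729248]), array([70.69702148, 71.1268692 ]), 120) [501.9 147.8  71. ]
blank [314.7 321.3] (array([314.21228027, 317.60040283]), array([ 96.26990509, 105.36494446]), 79) [array([-0.6,  0.2,  2. ]), array([1. , 0.2, 5. ]), array([2. , 0.2, 7. ])]
0 ((314.68316650390625, 312.1281433105469), (93.8159408569336, 103.55388641357422), 89.80855560302734)
4 ((314.70306396484375, 316.9346008300781), (95.7872085571289, 106.1356201171875), 89.80987548828125)
6 ((314.71337890625, 319.4280700683594), (96.80299377441406, 107.475341796875), 89.81050872802734)
```

```bash
python3 -m jog '[0.03,0.0235,-0.0002,0,0,0,-0.1, 0.03,0.0231,0,0,0,0,0, 0.03,0,0,0.018,0,0,0, 0.03,0,0,0.018,0,0,0, 0.03,0,0,0,0,0,0, 0.03,0,0,0,0,0,0, 0.03,0,0,0,0,0,0]'
python3 -c "
from h import *
togo([501.8,147.6,76])"
```

```text
time: 32.3
tool_pos: [500.9, 148.4, 82.5]
tool_rot: [-0.0, 1.0, 0.0, 0.0]
ft_force: [-1.6, 0.5, -0.2]
width: 38.1
finger_force: 35.5
t 32.3 tcp [500.9 148.4  82.5] shift [0.0009 0.0008 0.0065] turn [-0.01 -0.02  0.03] target-frame shift [0.0009 0.0008 0.0065]
```

```bash
python3 -m jog '[0.03,0.0009,0.0008,0.003,0,0,0, 0.03,0,0,0.002,0,0,0, 0.03,0,0,0,0,0,0, 0.03,0,0,0,0,0,0]'
python3 -m jog '[0.03,0,0,0.0015,0,0,0, 0.03,0,0,0,0,0,0]'
python3 -m jog '[0.03,0,0,0.0015,0,0,0, 0.03,0,0,0,0,0,0]'
```

```text
time: 32.8
tool_pos: [501.5, 147.5, 76.9]
tool_rot: [-0.0, 1.0, 0.0, -0.0]
ft_force: [-0.2, -0.3, -0.9]
width: 38.0
finger_force: 35.5
time: 33.05
tool_pos: [501.4, 147.4, 75.2]
tool_rot: [0.0, 1.0, 0.0, -0.001]
ft_force: [-0.0, 0.3, -0.4]
width: 38.0
finger_force: 35.5
time: 33.3
tool_pos: [501.4, 147.4, 73.7]
tool_rot: [0.0, 1.0, 0.0, -0.001]
ft_force: [0.3, 0.4, -0.1]
width: 37.9
finger_force: 35.5
```

```bash
python3 -m jog '[0.03,0,0,0.001,0,0,0, 0.03,0,0,0,0,0,0]'
python3 -m jog '[0.03,0,0,0.001,0,0,0, 0.03,0,0,0,0,0,0]'
python3 -m jog '[0.03,0,0,0.001,0,0,0, 0.03,0,0,0,0,0,0]'
```

```text
time: 33.55
tool_pos: [501.5, 147.5, 72.8]
tool_rot: [-0.0, 1.0, 0.0, -0.001]
ft_force: [0.3, 0.2, -0.1]
width: 38.4
finger_force: 35.5
time: 33.8
tool_pos: [501.5, 147.4, 71.8]
tool_rot: [0.0, 1.0, 0.0, -0.001]
ft_force: [0.2, 0.1, -1.3]
width: 38.2
finger_force: 35.5
time: 34.05
tool_pos: [501.6, 147.4, 70.9]
tool_rot: [-0.0, 1.0, 0.0, -0.0]
ft_force: [-0.4, 0.6, -1.0]
width: 37.7
finger_force: 35.5
```

```bash
python3 -m jog '[0.03,0,0,0.0007,0,0,0, 0.03,0,0,0,0,0,0]'
python3 -m jog '[0.03,0,0,0.0007,0,0,0, 0.03,0,0,0,0,0,0]'
```

```text
time: 34.3
tool_pos: [501.8, 147.4, 70.9]
tool_rot: [-0.0, 1.0, 0.0, -0.0]
ft_force: [-1.6, -0.3, 4.8]
width: 38.2
finger_force: 35.9
time: 34.55
tool_pos: [502.2, 147.5, 70.8]
tool_rot: [-0.0, 1.0, 0.0, 0.0]
ft_force: [-2.9, -0.9, 9.9]
width: 38.5
finger_force: 36.1
```

Contact at TCP z=70.9, which is exactly 72 mm above the pick height. I'll unload and release, then verify from two views.

```bash
python3 -m jog '[0.03,0,0,-0.0012,0,0,0, 0.03,0,0,0,0,0,0, 0.045,0,0,0,0,0,0, 0.05,0,0,0,0,0,0, 0.055,0,0,0,0,0,0, 0.055,0,0,-0.02,0,0,0, 0.055,-0.01,-0.01,-0.03,0,0,0, 0.055,-0.03,-0.02,-0.03,0,0,0, 0.055,0,-0.03,0,0,0,0, 0.055,0,0,0,0,0,0, 0.055,0,0,0,0,0,0]'
python3 -c "
from h import *
grab('wrist','w24')"
python3 -m jog '[0.055,0,0.04,0,0,0,0, 0.055,0,0.04,0,0,0,0, 0.055,0,0.04,0,0,0,0, 0.055,0,0,0,0,0,0, 0.055,0,0,0,0,0,0]'
python3 - <<'E'
from h import *
grab("wrist","w25"); F=[load(n) for n in("w24","w25")]; Rs=[]; th=np.radians(np.arange(0,360,6))
for f in F:
    u=proj(f,[[502,147.5,75]])[0]; R=rim(f,u,37,6); T=rim(f,u,28,6); Rs.append((R,T)); print(u.round(1),R,T)
    print("exp r20 z74",cv2.fitEllipse(proj(f,np.c_[502+20*np.cos(th),147.6+20*np.sin(th),0*th+74.5]).astype(np.float32))[:2])
for k in(0,1): print(tri(F[0],Rs[0][k][0],F[1],Rs[1][k][0]),[plane(f,R[k][0],75)[0].round(1) for f,R in zip(F,Rs)])
E
```

```text
time: 35.92
tool_pos: [461.3, 207.0, 150.2]
tool_rot: [0.0, 1.0, 0.0, -0.001]
ft_force: [0.0, 0.2, -0.3]
width: 55.0
finger_force: 0.0
time: 36.6
tool_pos: [461.5, 87.1, 150.4]
tool_rot: [-0.0, 1.0, -0.001, -0.001]
ft_force: [1.0, -0.6, -0.3]
width: 54.7
finger_force: 0.0Traceback (most recent call last):
  File "<stdin>", line 4, in <module>
  File "h.py", line 55, in rim
    e=cv2.fitEllipse(P[keep]); v=P-np.array(e[0]); a=np.radians(e[2]); v=v@np.array([[np.cos(a),-np.sin(a)],[np.sin(a),np.cos(a)]])
cv2.error: OpenCV(4.12.0) /io/opencv/modules/imgproc/src/shapedescr.cpp:361: error: (-201:Incorrect size of input array) There should be at least 5 points to fit the ellipse in function 'fitEllipseNoDirect'
```

```bash
python3 - <<'E'
from h import *
F=[load(n) for n in("w24","w25")]; Rs=[]; th=np.radians(np.arange(0,360,6))
for f in F:
    e=cv2.fitEllipse(proj(f,np.c_[502+20*np.cos(th),147.6+20*np.sin(th),0*th+74.5]).astype(np.float32))[:2]
    R=rim(f,e[0],sum(e[1])/4,5); Rs.append(R); print(np.round(e,1).tolist(),R)
    g=cv2.cvtColor(f["color"],cv2.COLOR_BGR2GRAY); u=np.array(e[0]).astype(int); print([int(v) for v in g[u[1],u[0]-50:u[0]+51:2]]); print([int(v) for v in g[u[1]-60:u[1]+51:2,u[0]]])
print(tri(F[0],Rs[0][0],F[1],Rs[1][0]),[plane(f,R[0],74.5)[0].round(1) for f,R in zip(F,Rs)])
E
```

```text
[[425.2, 178.6], [71.8, 77.7]] (array([423.08389282, 178.5955658 ]), array([77.56093597, 78.55599976]), 100)
[231, 234, 234, 226, 206, 231, 237, 242, 246, 245, 245, 246, 247, 247, 246, 248, 249, 250, 250, 250, 250, 251, 251, 251, 250, 251, 251, 250, 249, 249, 248, 248, 248, 247, 247, 248, 248, 247, 236, 235, 235, 233, 233, 229, 196, 188, 188, 188, 186, 184, 160]
[196, 196, 196, 196, 195, 194, 193, 189, 190, 189, 191, 230, 247, 242, 247, 247, 246, 247, 248, 247, 248, 248, 249, 249, 250, 249, 249, 250, 249, 250, 251, 251, 250, 250, 249, 249, 249, 248, 248, 247, 246, 248, 247, 247, 237, 228, 229, 227, 227, 228, 203, 189, 188, 158, 84, 73]
[[201.3, 179.1], [71.7, 77.6]] (array([202.44918823, 179.32429504]), array([75.31472778, 78.88986206]), 91)
[205, 204, 205, 203, 205, 205, 209, 236, 246, 246, 247, 247, 248, 252, 253, 253, 253, 253, 253, 253, 253, 253, 253, 253, 253, 253, 253, 253, 253, 253, 253, 253, 253, 253, 253, 249, 236, 235, 237, 236, 235, 233, 236, 231, 168, 136, 145, 151, 153, 150, 131]
[215, 216, 215, 216, 214, 214, 218, 218, 186, 127, 125, 235, 251, 248, 248, 247, 247, 248, 247, 248, 248, 252, 254, 254, 254, 254, 254, 254, 253, 253, 253, 253, 253, 253, 253, 253, 253, 252, 252, 251, 251, 251, 251, 249, 236, 231, 232, 229, 230, 228, 208, 199, 189, 133, 99, 98]
(array([501.99958478, 147.88667794,  71.28850766]), np.float64(0.10909421096066296)) [array([502.5, 148.8,  74.5]), array([502.4, 147. ,  74.5])]
```

The blank sits centred at (502,147.9) with the full rim visible. Now I'll work out the clamp pose from the stored wrist and top views.

```bash
cat > clamp.py <<'E'
from h import *
def clamp(f,u,r,z,thr=150):
    g=f["color"]; hsv=cv2.cvtColor(g,cv2.COLOR_BGR2HSV); m=((hsv[...,2]>thr)&(hsv[...,1]<60)).astype(np.uint8)
    k=np.zeros_like(m); cv2.circle(k,tuple(np.array(u,int)),r,1,-1); m&=k
    cs,h=cv2.findContours(m,cv2.RETR_CCOMP,cv2.CHAIN_APPROX_NONE)
    i=max(range(len(cs)),key=lambda i:cv2.contourArea(cs[i]) if h[0][i][3]<0 else 0)
    C=plane(f,cs[i][:,0],z)[:,:2].astype(np.float32)
    H=[c for j,c in enumerate(cs) if h[0][j][3]==i]; H=max(H,key=cv2.contourArea) if H else None
    hole=plane(f,H[:,0],z)[:,:2].astype(np.float32) if H is not None else None
    return C,hole,cs[i][:,0],(H[:,0] if H is not None else None)
E
python3 - <<'E'
from clamp import *
for n,u,r in(("w1",(393,150),56),("top0",(470,277),25)):
    f=load(n); C,H,c,hp=clamp(f,u,r,20); print(n,"box",cv2.minAreaRect(C), "hole",None if H is None else (cv2.minEnclosingCircle(H),cv2.minEnclosingCircle(hp.astype(np.float32))))
E
```

```text
w1 box ((483.9273376464844, -460.5626220703125), (76.34019470214844, 76.62400817871094), 65.37100219726562) hole (((479.23193359375, -457.44677734375), 26.749420166015625), ((384.0, 153.0), 31.257099151611328))
top0 box ((479.5967712402344, -463.7955627441406), (54.93512725830078, 90.5163345336914), 7.166502952575684) hole (((477.13714599609375, -457.0347900390625), 27.135038375854492), ((468.5, 279.0), 13.647443771362305))
```

```bash
python3 -m jog '[0.08,0,0.05,-0.01,0,0,0, 0.08,0,0.05,-0.01,0,0,0, 0.08,0,0.05,-0.01,0,0,0, 0.08,0,0.05,-0.01,0,0,0, 0.08,0,0.05,0,0,0,0, 0.08,0,0.05,0,0,0,0, 0.08,0,0.05,0,0,0,0, 0.08,0,0.05,0,0,0,0, 0.08,0,0.05,0,0,0,0, 0.08,0,0.04,0,0,0,0, 0.08,0,0,0,0,0,0, 0.08,0,0,0,0,0,0]'
```

```text
time: 38.15
tool_pos: [462.2, -401.3, 190.1]
tool_rot: [-0.001, 1.0, 0.001, -0.001]
ft_force: [0.1, 1.0, 0.6]
width: 79.9
finger_force: 0.0
```

```bash
python3 -c "
from h import *
grab('wrist','w26')"
python3 -m jog '[0.08,0,0,0,0,0,-10, 0.08,0,0,0,0,0,-10, 0.08,0,0,0,0,0,-10, 0.08,0,0,0,0,0,-10, 0.08,0,0,0,0,0,-10, 0.08,0,0,0,0,0,-10, 0.08,0,0,0,0,0,-10, 0.08,0,0,0,0,0,-10, 0.08,0,0,0,0,0,-10, 0.08,-0.03,0.013,0,0,0,0, 0.08,-0.034,0,0,0,0,0, 0.08,0,0,0,0,0,0]'
python3 - <<'E'
from clamp import *
manip; f2=grab("wrist","w27"); f1=load("w26"); togo([478,-457,190],90)
hs=[]
for f in(f1,f2):
    u=proj(f,[[480,-462,15]])[0]; C,H,c,hp=clamp(f,u,90,20); k=cv2.moments(hp); hc=(k["m10"]/k["m00"],k["m01"]/k["m00"]); hs.append(hc)
    e=cv2.fitEllipse(cv2.convexHull(hp)); print(u.round(),hc,np.round(e[0],1),np.round(e[1],1),"box",cv2.minAreaRect(C),"hole@20",plane(f,e[0],20)[0].round(1),plane(f,hc,20)[0].round(1), "hole size",cv2.minAreaRect(H)[1])
print(tri(f1,hs[0],f2,hs[1]))
cv2.imwrite("pics/w27c.png",f2["color"])
E
```

```text
time: 39.7
tool_pos: [475.2, -466.9, 190.7]
tool_rot: [-0.0, 0.707, 0.707, -0.0]
ft_force: [-0.2, -0.2, -0.5]
width: 80.0
finger_force: 0.0
t 39.8 tcp [ 475.2 -465.6  190.5] shift [0.0086 0.0028 0.0005] turn [-0.06 -0.06  0.05] target-frame shift [0.0086 0.0028 0.0005]
[392. 190.] (383.6816494845361, 190.2394501718213) [387.1 190.8] [35.8 67.8] box ((475.7558288574219, -462.4460144042969), (109.73297119140625, 88.1103286743164), 72.72025299072266) hole@20 [ 480.5 -457.3   20. ] [ 480.9 -454.6   20. ] hole size (27.608123779296875, 49.83436965942383)
[321. 207.] (319.73454593383417, 198.95518650322919) [319.2 202. ] [38.1 65.4] box ((474.9537353515625, -462.486083984375), (104.75015258789062, 86.84086608886719), 71.7216796875) hole@20 [ 478.3 -456.6   20. ] [ 478.7 -454.3   20. ] hole size (48.50088882446289, 30.27950096130371)
(array([ 478.85917753, -456.57452018,    8.33029981]), np.float64(0.07841597851718142))
```

```bash
python3 - <<'E'
from clamp import *
F=[load("w26"),load("w27")]; I=[];O=[]
for f in F:
    u=proj(f,[[478.5,-452,18]])[0]; d=np.linalg.norm(proj(f,[[478.5,-438,18]])[0]-u)/14
    i=rim(f,u,14.5*d,6,1); o=rim(f,u,28*d,6); I.append(i);O.append(o); print(u.round(1),d.round(2),"in",i,"out",o,[plane(f,x[0],z)[0].round(1) for x in(i,o) for z in(10,20)])
    C,H,c,hp=clamp(f,proj(f,[[480,-462,15]])[0],90,20)
    M=cv2.fitLine(H,cv2.DIST_L2,0,.01,.01).ravel(); print("line",M.round(3),"rect",cv2.minAreaRect(H))
    # extents of the clamp body along tentative x (world x) near ring line, and tip of hinge
    print("C extents",C.min(0),C.max(0))
print("in",tri(F[0],I[0][0],F[1],I[1][0]),"out",tri(F[0],O[0][0],F[1],O[1][0]))
f=F[1]; g=f["color"]; u=proj(f,[[478.5,-455,15]])[0].astype(int); 
gr=cv2.cvtColor(g,cv2.COLOR_BGR2GRAY)[u[1]-66:u[1]+90:4,u[0]-72:u[0]+90:2]
for r in gr: print("".join(" .:-=+*#%@"[min(9,int(v)//26)] for v in r))
E
```

```text
[379.7 192.8] 1.28 in (array([381.12237549, 189.87486267]), array([33.11818314, 39.35876846]), 106) out (array([381.91781616, 190.38925171]), array([70.72827148, 72.41873932]), 73) [array([ 479.4, -454.3,   10. ]), array([ 481.2, -452.6,   20. ]), array([ 479. , -454.9,   10. ]), array([ 480.8, -453.3,   20. ])]
line [ 9.00000e-02  9.96000e-01  4.80395e+02 -4.57103e+02] rect ((482.1405944824219, -456.8387145996094), (27.608123779296875, 49.83436965942383), 15.393960952758789)
C extents [ 417.7565  -506.94446] [ 512.85455 -397.6648 ]
[319.4 195.6] 1.28 in (array([319.84310913, 196.2038269 ]), array([34.40001297, 38.52596283]), 107) out (array([320.03109741, 196.91532898]), array([69.97745514, 70.9151001 ]), 80) [array([ 478.9, -454. ,   10. ]), array([ 478.8, -452.1,   20. ]), array([ 479.1, -454.6,   10. ]), array([ 478.9, -452.7,   20. ])]
line [ 1.10000e-01  9.94000e-01  4.78524e+02 -4.56520e+02] rect ((476.70843505859375, -456.30657958984375), (48.50088882446289, 30.27950096130371), 58.97036361694336)
C extents [ 417.51367 -505.5173 ] [ 511.2637 -399.5111]
in (array([ 478.94546518
[... 2655 characters left out ...]
::..:-*@@%%#+-:::----------::::--:--::------
::::::::::::::--------:--::::-:--:::......::#@@@@@#=::-:------::::::-----::::::::
::::::::::::::::::-:::::::...:::::..........-*##%%*-::----::::::::-:-----::::-:-:
:::::::::::::::::::.....::.......................:::::-----:::-----------::::::::
::::::::::::::::::::...::.........:...............:::::-:--:----------:::::::::--
::::::::::::::::................:::...............:::-::::::----------:-:::::::-:
:::.::::::......................:::................:::::::::------:::---::::::-:-
.:..:::::..............................:..........:::-:::::::-:::::------::::::::
.....::::.........................:::::::..........::::::::::::-:::----:-----::::
```

Printed as text, the view shows the clamp's hinge at the far end (+y), the gap and wing screw at the near end, and the axis turned about 6° from world y. The cable lies about 4 mm clear of its -x side. I'll check the cable's height before choosing the finger depth.

```bash
python3 - <<'E'
from clamp import *
def cx(f,y,z):
    xs=np.arange(405,447,.25); q=proj(f,np.c_[xs,0*xs+y,0*xs+z]).astype(np.float32)
    g=cv2.GaussianBlur(cv2.cvtColor(f["color"],cv2.COLOR_BGR2GRAY),(3,3),0); v=cv2.remap(g,q[:,:1].copy(),q[:,1:].copy(),cv2.INTER_LINEAR)[:,0].astype(float)
    k=v.argmax(); w=np.clip(v-v[k]*.7,0,None)*(abs(xs-xs[k])<6); return (xs*w).sum()/w.sum(), v[k]
F=[load("w26"),load("w27")]
for y in(-480,-475,-470,-465,-460):
    print(y,[(z,[tuple(np.round(cx(f,y,z),1)) for f in F]) for z in(0,10,25)])
E
```

```text
-480 [(0, [(np.float64(431.3), np.float64(154.0)), (np.float64(431.9), np.float64(156.0))]), (10, [(np.float64(406.4), np.float64(155.0)), (np.float64(431.7), np.float64(156.0))]), (25, [(np.float64(407.9), np.float64(157.0)), (np.float64(431.4), np.float64(154.0))])]
-475 [(0, [(np.float64(434.7), np.float64(156.0)), (np.float64(435.3), np.float64(158.0))]), (10, [(np.float64(436.2), np.float64(154.0)), (np.float64(434.8), np.float64(157.0))]), (25, [(np.float64(407.9), np.float64(155.0)), (np.float64(434.2), np.float64(155.0))])]
-470 [(0, [(np.float64(437.9), np.float64(154.0)), (np.float64(438.6), np.float64(160.0))]), (10, [(np.float64(439.5), np.float64(156.0)), (np.float64(438.2), np.float64(158.0))]), (25, [(np.float64(441.9), np.float64(154.0)), (np.float64(437.5), np.float64(158.0))])]
-465 [(0, [(np.float64(441.2), np.float64(155.0)), (np.float64(441.8), np.float64(162.0))]), (10, [(np.float64(442.7), np.float64(155.0)), (np.float64(441.4), np.float64(160.0))]), (25, [(np.float64(445.0), np.float64(154.0)), (np.float64(440.8), np.float64(160.0))])]
-460 [(0, [(np.float64(444.9), np.float64(179.0)), (np.float64(444.5), np.float64(161.0))]), (10, [(np.float64(445.4), np.float64(155.0)), (np.float64(444.3), np.float64(161.0))]), (25, [(np.float64(446.4), np.float64(135.0)), (np.float64(443.9), np.float64(161.0))])]
```

The cable lies on the bench (z≈3), so the finger tips must stay above about 7 mm. I'll grip at (479,-454.7) with the tool heading at 84° and TCP z≈5.

```bash
python3 -m jog '[0.082,0,0,0,0,0,6, 0.082,0.0112,0.0026,0.03,0,0,0, 0.082,0,0,0.05,0,0,0, 0.082,0,0,0.04,0,0,0, 0.082,0,0,0.03,0,0,0, 0.082,0,0,0,0,0,0, 0.082,0,0,0,0,0,0]'
python3 -c "
from h import *
togo([479,-454.7,5],84)"
```

```text
time: 40.62
tool_pos: [479.4, -455.5, 42.3]
tool_rot: [0.001, 0.743, 0.67, -0.0]
ft_force: [-0.4, 1.0, 0.8]
width: 82.1
finger_force: 0.0
t 40.6 tcp [ 479.4 -455.5   42.3] shift [ 0.0008 -0.0005  0.0373] turn [0.03 0.07 0.08] target-frame shift [ 0.0007 -0.0005  0.0373]
```

```bash
python3 -m jog '[0.082,0.0007,-0.0005,0.02,0,0,0, 0.082,0,0,0.012,0,0,0, 0.082,0,0,0.005,0,0,0, 0.082,0,0,0,0,0,0, 0.082,0,0,0,0,0,0]'
python3 -m jog '[0.045,0,0,0,0,0,0, 0.045,0,0,0,0,0,0, 0.045,0,0,0,0,0,0, 0.045,0,0,0,0,0,0, 0.045,0,0,0,0,0,0]' 40
```

```text
time: 41.25
tool_pos: [478.2, -455.4, 4.0]
tool_rot: [0.0, 0.743, 0.669, -0.0]
ft_force: [-0.3, 0.5, -0.1]
width: 81.9
finger_force: 0.0
time: 41.88
tool_pos: [478.6, -455.7, 4.7]
tool_rot: [0.001, 0.743, 0.669, -0.0]
ft_force: [0.5, 0.2, 5.4]
width: 54.0
finger_force: 45.3
```

Clamp gripped at 54 mm (56 nominal). Lift, turn square and carry to the well.

```bash
python3 -m jog '[0.045,0,0,-0.02,0,0,0, 0.045,0,0,-0.05,0,0,0, 0.045,0,0,-0.05,0,0,0, 0.045,0,0,-0.03,0,0,10, 0.045,0,0,0,0,0,10.5, 0.045,0,0,0,0,0,10.5, 0.045,0,0,0,0,0,10.5, 0.045,0,0,0,0,0,10.5, 0.045,0,0,0,0,0,10.5, 0.045,0,0,0,0,0,10.5, 0.045,0,0,0,0,0,10.5, 0.045,0,0,0,0,0,1.5]'
python3 -m jog '[0.045,0.01,-0.051,0,0,0,0, 0.045,0.01,-0.051,0,0,0,0, 0.045,0.01,-0.051,0,0,0,0, 0.045,0.01,-0.051,0,0,0,0, 0.045,0.01,-0.051,0,0,0,0, 0.045,0.01,-0.051,0,0,0,0, 0.045,0.01,-0.051,0,0,0,0, 0.045,0.01,-0.051,0,0,0,0, 0.045,0.01,-0.051,0,0,0,0, 0.045,0.01,-0.051,0,0,0,0, 0.045,0.01,-0.051,0,0,0,0, 0.045,0.01,-0.045,0,0,0,0]'
python3 -m jog '[0.045,0,0,0,0,0,0, 0.045,0,0,0,0,0,0]'
python3 - <<'E'
from h import *
f=grab("wrist","w28"); togo([597,154,60],-0.5); grab("top","top1")
c=manip.sense()["tool_pos"]
g=cv2.cvtColor(f["color"],cv2.COLOR_BGR2GRAY)[230:440:4,200:450:2]
for r in g: print("".join(" .:-=+*#%@"[min(9,int(v)//26)] for v in r))
print(proj(f,[[c[0],c[1],c[2]+10],[590,149,8],[538.5,149,17],[642,149,17]]).round())
E
```

```text
time: 43.38
tool_pos: [477.8, -454.5, 153.8]
tool_rot: [-0.0, 1.0, -0.008, -0.001]
ft_force: [0.4, -0.6, -1.3]
width: 53.9
finger_force: 45.1
time: 44.88
tool_pos: [608.4, 150.8, 153.9]
tool_rot: [-0.0, 1.0, -0.007, -0.0]
ft_force: [0.8, -0.3, -1.1]
width: 53.9
finger_force: 45.2
time: 45.12
tool_pos: [608.1, 148.7, 153.4]
tool_rot: [0.0, 1.0, -0.008, -0.001]
ft_force: [1.1, 0.0, -1.2]
width: 53.9
finger_force: 45.2
t 45.2 tcp [608.1 148.1 153.5] shift [-0.0111 -0.0058  0.0935] turn [ 0.03  0.09 -0.46] target-frame shift [-0.0112 -0.0058  0.0935]
-------------------------------------------:::::::-+********+++=:...............................:---::::::::::::::::::-------
--------------------------------------------====-=+***##****++++=:......... .......................::........::::::::::------
---------------------------------------::-*%%%%%%#**#%@@@@@@@%*+=-:::::::........................................:::::-------
--------------------------------------:::-%@@@@@@@%@@@@@@@@@@@@@*++*#####+:......:..................................::::-::-:
-------------------------------------:::-*#
[... 5483 characters left out ...]
.................
..............:::::::::::::::::::::::::::::+@@@@@@@#%@@@@@@@@@%*********=--::::-++++*++++++++-...............................
...............::::::::::::::::::::::::::::::----+#%%%%%@@@@@@@%%%%%#*-:----:-:--=+++++++++=-:...............................
................::::::::::::::::::::::::::::::::::::=+*###%%%###*+=-::::::::::::::-------::::::..............................
................:::::...................:::::::::::::::::::::::::::::::::::..................................................
.................:::..............................::::::::::::::::..............................::...........................
[[317. 326.]
 [314. 245.]
 [315. 314.]
 [313. 176.]]
```

The printed view shows the clamp held squarely, with the hinge ahead, the screw toward the pocket and its axis parallel to the tray. Lower it into the well.

```bash
python3 -m jog '[0.045,-0.011,-0.0058,0.02,0,0,0, 0.045,0,0,0.04,0,0,0, 0.045,0,0,0.04,0,0,0, 0.045,0,0,0.02,0,0,0, 0.045,0,0,0,0,0,0, 0.045,0,0,0,0,0,0]'
python3 -c "
from h import *
togo([597,154,12.7],-0.5)"
```

```text
time: 45.98
tool_pos: [599.1, 154.7, 35.3]
tool_rot: [-0.0, 1.0, -0.009, 0.001]
ft_force: [0.1, -0.1, -0.9]
width: 54.1
finger_force: 45.2
t 46.0 tcp [599.1 154.7  35.3] shift [-0.0022  0.0007  0.0226] turn [-0.02 -0.13 -0.51] target-frame shift [-0.0021  0.0007  0.0226]
```

```bash
python3 -m jog '[0.045,-0.002,0.0005,0.01,0,0,0, 0.045,0,0,0.008,0,0,0, 0.045,0,0,0.003,0,0,0, 0.045,0,0,0,0,0,0, 0.045,0,0,0,0,0,0]'
python3 -m jog '[0.045,0,0,0.001,0,0,0, 0.045,0,0,0.0005,0,0,0, 0.045,0,0,0,0,0,0]'
```

```text
time: 46.6
tool_pos: [595.3, 154.5, 12.8]
tool_rot: [0.0, 1.0, -0.009, -0.001]
ft_force: [-2.4, 0.4, 2.2]
width: 54.0
finger_force: 45.7
time: 46.98
tool_pos: [595.3, 154.5, 12.7]
tool_rot: [0.0, 1.0, -0.008, -0.001]
ft_force: [-5.6, -1.1, 10.7]
width: 53.9
finger_force: 46.6
```

Contact at 12.7, exactly 8 mm above the pick height, so it's on the floor of the well. Release and retreat.

```bash
python3 -m jog '[0.045,0,0,-0.001,0,0,0, 0.058,0,0,0,0,0,0, 0.064,0,0,0,0,0,0, 0.068,0,0,-0.003,0,0,0, 0.068,0,0,-0.02,0,0,0, 0.068,0,0,-0.05,0,0,0, 0.068,0,0,-0.06,0,0,0, 0.068,0,0.05,-0.04,0,0,0, 0.068,-0.05,0.06,-0.02,0,0,0, 0.068,-0.06,0.06,0,0,0,0, 0.068,0,0.03,0,0,0,0, 0.068,0,0,0,0,0,0]'
python3 - <<'E'
from clamp import *
f=grab("wrist","w30"); t=grab("top","top2"); togo([480,0,230])
def asc(f,c,hw,hh,sx,sy):
    u=c.astype(int); g=cv2.cvtColor(f["color"],cv2.COLOR_BGR2GRAY)[max(0,u[1]-hh):u[1]+hh:sy,max(0,u[0]-hw):u[0]+hw:sx]
    for r in g: print("".join(" .:-=+*#%@"[min(9,int(v)//26)] for v in r))
asc(f,proj(f,[[550,149,30]])[0],110,140,2,5)
print(proj(f,[[502,148,80],[590,149,8]]).round())
E
```

```text
time: 48.48
tool_pos: [509.9, -15.4, 201.5]
tool_rot: [0.0, 1.0, -0.01, 0.001]
ft_force: [0.1, 0.9, -0.1]
width: 68.1
finger_force: 0.0
t 48.6 tcp [510.4 -13.5 201. ] shift [-0.0306 -0.013  -0.029 ] turn [-0.01 -0.08 -1.03] target-frame shift [-0.0304 -0.0135 -0.029 ]
-------*#########%##%%%%%%%%%%%%%%%%%%%%%%%%%%%%%%%%%%%%%%%%%%%%%%%%%%%%@@@@%%+-::----------------------
-------=#%@@@@%###%%%%%%%%%%%%%%%%%%%%%%%%%%%%%%%%%%%%%%%%%%%%%%%%%%%%%@@%@@@%*-:..::-------------------
--------+#%@@@%############################*****************+++++++++++*#@@#*#*-:..:::------------------
------:-=######%#+--:..........:::::::::::::::::::::::::::::::::::::::+%%%%%%@%=-...::------------------
---------*#####%%*---:.::::::::::::::::::::::-:--:::------------------=%%%%%%@%*-:.:::------------------
---------=####%%%#+--:.::::::::::::::---:::::::-::-:-------------------#%%%@%@@#-:.::::-----------------
----------*####%%%*---.:::::::::::-%@@@@@@*+==-:::---------------------*%%%%%@@%=:.::::-----------------
----------=###%%%%#+--:.::::::-%@@@@@@@@@@@*#@@@@+----:----------------=%%%%@@@%+-:::::---------
[... 4375 characters left out ...]
---------===========-=---=---=----==-------
:::::----:::-===-----------------------------------------------------==============-=====-===-=-==-----=
::::----:::------------------------------------------=====---------================-=-===---=--------===
:-----::::--------------------------------------------==------------=================-===---------------
:----::::--------------------------------------------------------=-====================-----------------
------:::-----==----===------------------------------------------=========-============-----------------
------::.-----==------------------------------------------------===-=--==-------=======-========---=====
[[ 74. 247.]
 [103. 113.]]
```

The printed wrist view shows the clamp flat inside the well and clear of its walls. The nipple is upright in its pocket, and the blank is level on top with an even dark O-ring band beneath its rim. The arm is clear, so I'm handing in.

```bash
python3 -c "
from rig import manip
print(manip.job_done())"
```

```text
the job is handed in; nothing more can be done
None
```

I handed in the blank-off kit at about 49 s of 96: nipple upright in its pocket, DN25 ring seated, blank over it, DN25 clamp flat in the well, look-alikes not touched. I gripped the nipple by its flange rim because the fingers would not close on the tube.

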